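# Assemble a glacier GPS beacon from the battery up

### The job

Slide the aluminium door of the battery cubby fully open by its red grip and lift out the green battery pack, then build the beacon one piece at a time on the round black mounting base: the battery pack inside the white rim, on it the yellow housing, then the brass antenna adapter, then the white antenna dome on top. Each piece stands the way up it was found, centred on the one below, and is let go before the next. Leave the blue canister, the orange stake and the red tape roll where they are.

Things in the scene. Friction and masses are not known exactly. Their poses are not given: they have to be found in the camera images.
- cubby: Fixed grey battery cubby, low box 150 (x) by 230 (y) by 67 mm high (two tracks along y at x +-74). Origin: centre of its underside, on the counter. Its +y, the way the door opens, points roughly to the robot's left (yaw to 0.15 rad). Bay: centre at own (0, -59) mm, inside 136 mm along own x, 100 along own y, floor 8 mm above the counter. The rest is a closed block.
- door_grip (a point): Red grip on the aluminium door's middle: upright fin, 50 mm along cubby x, 12 thick along cubby y; the point lies 12 mm below its top, 24 above the door plate (142 by 112 mm), 88 above the counter. The door slides along cubby y (1.5 N friction, stays put). This point's y in the cubby's frame: -58 mm shut, +55 fully open (stop), -13 to +2 at the start. The pack comes out freely above +40.
- battery_c (a point): Centre of the green battery pack, upright cylinder 60 mm diameter, 50 high (0.3 to 0.6 kg), black disc and copper dot on its flat top. It stands on the floor of the cubby's bay, partly under the door at first. Only along the cubby's x is there room beside it (30 mm or more a side) for fingers: close the jaws along cubby x. Gripping up to 12 mm above centre keeps the hand further from the tracks.
- housing_c (a point): Centre of the yellow beacon housing, an upright square block 60 by 60 mm and 50 mm high (about 0.25 kg), flat top with a black ring; x and y run across its flat sides, its yaw varies.
- adapter_c (a point): Centre of the brass antenna adapter, an upright cylinder 44 mm in diameter and 44 mm high (about 0.22 kg), flat top and bottom.
- dome_c (a point): Centre, 24 mm above its underside, of the white antenna dome: an upright cylinder 54 mm in diameter and 34 mm high with a rounded cap, 48 mm high in all (about 0.12 kg), flat underside.
- base_seat (a point): Round black mounting base, fixed, 100 mm in diameter with a white rim. The point is the middle of its flat seat, 8 mm above the counter; the rim stands 4 mm above the seat and is 83 mm across inside.
- canister_c (a point): Centre of the blue screw-top steel canister, upright, 68 mm in diameter and 123 mm high, the point half-way up. Leave it alone.
- stake_c (a point): Orange polymer stake lying flat, 160 mm along its own x (from -67 to +92 mm), 34 mm wide and 22 mm high at its head (-x end). The point is 8 mm above the counter. Leave it alone.
- tape_c (a point): Red tape roll lying flat, 50 mm in diameter with a hole, 18 mm high; the point is its centre. Leave it alone.
There are look-alikes about, which are no part of the job. What is meant by the part that bears housing_c is not pink or purple, and is the larger of those in its own colour.

How it is judged:
On the way, in this order (a step that is already met when the one before it is completed fails the run):
1. the cubby door is slid open (grip more than 35 mm to the +y side of the cubby's middle) (y of door_grip in the frame of cubby above 0.035 m), for 0.1 s.
2. the battery pack stands released inside the rim of the base (horizontal distance between battery_c and base_seat below 0.012 m and z of battery_c in the frame of base_seat between 0.02 and 0.03 m and angle between battery_c's own z axis and vertical below 0.1 rad and contact force between the fingers and battery below 0.1 N), for 0.2 s.
3. the yellow housing stands released on the battery pack (horizontal distance between housing_c and battery_c below 0.012 m and z of housing_c in the frame of base_seat between 0.07 and 0.08 m and angle between housing_c's own z axis and vertical below 0.1 rad and contact force between the fingers and housing below 0.1 N), for 0.2 s.
4. the brass adapter stands released on the housing (horizontal distance between adapter_c and housing_c below 0.012 m and z of adapter_c in the frame of base_seat between 0.117 and 0.127 m and angle between adapter_c's own z axis and vertical below 0.1 rad and contact force between the fingers and adapter below 0.1 N), for 0.2 s.
5. the white dome stands released on the adapter (horizontal distance between dome_c and adapter_c below 0.012 m and z of dome_c in the frame of base_seat between 0.163 and 0.173 m and angle between dome_c's own z axis and vertical below 0.1 rad and contact force between the fingers and dome below 0.1 N), for 0.2 s.
At the end, for the whole second after the job is handed in: On the base, bottom to top: battery pack, housing, adapter, dome, each within 12 mm sideways of the one below, within 5 mm of its stacked height over the seat, upright within 0.1 rad, at rest. Canister, stake and tape roll within 30 mm of where they began (horizontal distance between battery_c and base_seat below 0.012 m and z of battery_c in the frame of base_seat between 0.02 and 0.03 m and angle between each of battery_c, housing_c, adapter_c, dome_c's own z axis and vertical below 0.1 rad and linear speed of each of battery, housing, adapter, dome below 0.02 m/s and horizontal distance between housing_c and battery_c below 0.012 m and z of housing_c in the frame of base_seat between 0.07 and 0.08 m and horizontal distance between adapter_c and housing_c below 0.012 m and z of adapter_c in the frame of base_seat between 0.117 and 0.127 m and horizontal distance between dome_c and adapter_c below 0.012 m and z of dome_c in the frame of base_seat between 0.163 and 0.173 m and distance of each of canister_c, stake_c, tape_c from where it was at the start of the episode below 0.03 m); the robot touches nothing.
It fails at once if the blue canister is pushed more than 30 mm from its place or tipped (distance of canister_c from where it was at the start of the episode above 0.03 m or angle between canister_c's own z axis and vertical above 0.4 rad).
It fails at once if the orange stake is pushed more than 30 mm from its place or tipped (distance of stake_c from where it was at the start of the episode above 0.03 m or angle between stake_c's own z axis and vertical above 0.4 rad).
It fails at once if the red tape roll is pushed more than 30 mm from its place or tipped (distance of tape_c from where it was at the start of the episode above 0.03 m or angle between tape_c's own z axis and vertical above 0.4 rad).
It also fails if it takes over 133 s, if anything falls off the work surface, if the arm or the gripper's body presses on something with over 40 N, if the wrist force passes 120 N, or if a joint passes its speed limit or range.

### The arm

A 7-joint arm with a two-finger parallel gripper is mounted at the origin on the work surface. World frame = base frame: x ahead of the robot, y to its left, z up, the work surface at z = 0. Lengths are in m, angles in rad, forces in N, time in s.
With the tool pointing down it reaches from about 0.4 to 0.875 m from the base axis. Payload 6.5 kg.
Tool frame: the origin (TCP) lies midway between the tips of the shut fingers; the grasp point (between the pads) lies tcp_to_grasp behind it (tcp_to_grasp is the distance from the TCP to the grasp point, in m); z points along the fingers, x is the direction in which the jaws open and shut, and the axes are right-handed (so a half turn about z gives the same grasp; the last joint's range is limited). The gripper opens to 88 mm and grips with 3 to 60 N. Pads are 18 mm wide; open, the fingers measure 123 mm over their backs; the gripper's body (75 mm by 187 mm) begins 45 mm behind the grasp point.
Start: joints at [-0.066, 0.536, -0.004, 1.538, 0.003, 1.067, -0.071], TCP at [0.65, 0, 0.239] pointing down, gripper open.
Joint ranges: [-2.7, 2.7], [-0.37, 2.16], [-1.27, 1.26], [0.24, 2.4], [-1.31, 4.45], [0.19, 1.91], [-2.76, 2.76]. Speed limits (rad/s): [2.39, 2.39, 3.14, 3.14, 3.14, 3.14, 3.14].

### API

Orientations are given as a unit quaternion [x, y, z, w].
In Python, from station import * gives the robot as it stands.
- The arm moves only by the tool apply_moves, never from a script. Its argument "commands" is a list of rows, each a list of 5 numbers: the shift along the tool's x, y, z in mm, then the turn about the tool's z in degrees, then the finger opening in mm, from 0 to 88.1. In form: [[tx, ty, tz, spin, hand], ...]. A call has 1 to 12 rows; each row shifts and turns the pose as measured when the row begins, along the tool's axes as they then stand; what a row does not reach is not made up. A row lasts 1/12 s, in which the tool goes at most 41.7 mm and 7.16 degrees, less where a joint would pass 70% of its speed; a pose out of reach is approached as far as the arm can. A call with a gripper value outside its range is refused whole. The fingers move at their own pace and stop on an object; "grip_force" is the grip in N (left out, the last holds). Time passes only in rows, so rows that do not move let the fingers close. It gives the time, the measured TCP pose, the force and the opening at its end, in the units of the state.
- state(): the state, without advancing time (a new reading comes with each control period).
- camera(name): name is "scene" or "side" or "wrist"; returns the picture (384x512x3 uint8, red, green, blue); there is no depth.
- camera_model(name): a dict with "camera_matrix" (3x3 intrinsics, pixels), "origin" and "orientation" of the camera in the world. Camera axes: x right, y up, looking along -z (the intrinsics and any distortion apply to the point x, -y, -z); pixel columns grow to the right and rows downward; lengths in m; the calibration is good to about 2 mm. A picture is of the moment at which its call begins: read the wrist's pose just before it. camera_model takes no time and is no camera call; for the wrist camera it gives the pose at the moment of the call.
- job_done(): hands the job in, once; it reports no verdict.
The state is a dict: "clock": time; "qpos": joint angles; "joint_vel": joint speeds; "joint_efforts": joint torques, N m; "eef_pos": TCP position; "ee_rot": TCP orientation; "force": force on the tool from outside, world axes, zero at the start; "moment": the same for the moment, N m; "finger_gap": opening from 0.0 (shut) to 1.0 (fully open).
Only numpy, scipy, OpenCV 4.12 (cv2) and the standard library are available. Lean on these libraries where they do the work, as an engineer would, in place of code of your own. Each camera call takes 0.05 s, during which the arm holds its last target.

## Working session

There is one attempt and no reset: what is moved stays moved. The work goes in short steps, Python scripts to look and compute and a tool call to move; the robot and the scene stay as the last step left them, time stands still between calls to the robot, and variables do not carry over. Pictures are saved under pics/ and viewed, and the job is handed in when it is done.

Besides the shell and the picture viewer there is one more tool, called after ">>>" in YAML: its name, and indented under it one key for each argument. apply_moves: Moves the arm, as the interface text tells. Its arguments: {"type":"object","properties":{"commands":{"type":"array","items":{"type":"array","items":{"type":"number"}}},"grip_force":{"type":"number"}},"required":["commands"]}

```bash
ls; mkdir -p pics; python3 - <<'E'
from station import *
import cv2
print(state())
for n in ["scene","side","wrist"]:
    m=camera_model(n); print(n,m)
    im=camera(n); cv2.imwrite(f"pics/{n}0.png",im[:,:,::-1])
E
```

```text
pics
{'clock': 0.0, 'qpos': array([-0.06621373,  0.5371616 , -0.00444642,  1.53884559,  0.00258432,
        1.06730205, -0.07120742]), 'joint_vel': array([ 0.00064372,  0.00047779, -0.00085351,  0.00192711,  0.00105246,
       -0.00308557,  0.00045715]), 'joint_efforts': array([-1.69933578e-04, -5.70981932e+01,  9.90184285e-01, -2.51597965e+01,
       -5.62433247e-02,  1.80829730e-02,  2.02785413e-04]), 'eef_pos': array([6.49393675e-01, 1.59428480e-06, 2.37852692e-01]), 'ee_rot': array([ 9.99999633e-01,  3.86549099e-05, -8.53726610e-04,  5.40357860e-05]), 'force': array([-0.44208034,  0.20215255,  0.54167945]), 'moment': array([-0.02201849,  0.04271011, -0.01105029]), 'finger_gap': 0.9978279990599872}
scene {'camera_matrix': array([[458.12699622,   0.        , 256.31151709],
       [  0.        , 458.12699622, 194.80332043],
       [  0.        ,   0.        ,   1.        ]]), 'origin': array([ 0.9433872 , -0.60109547,  0.88762621]), 'orientation': array([0.35398075, 0.12049149, 0.29953806, 0.87775645])}
side {'camera_matrix': array([[455.62761374,   0.        , 254.4311431 ],
       [  0.        , 455.62761374, 184.35459474],
       [  0.        ,   0.        ,   1.        ]]), 'origin': array([0.09656108, 0.72043534, 0.88258057]), 'orientation': array([-0.09026494,  0.37340167,  0.89625955, -0.22168049])}
wrist {'camera_matrix': array([[302.18273512,   0.        , 257.91169253],
       [  0.        , 302.18273512, 192.44140093],
       [  0.        ,   0.        ,   1.        ]]), 'origin': array([0.65056919, 0.08203068, 0.38406129]), 'orientation': array([-1.60954659e-01,  1.01768815e-03,  3.35330160e-04,  9.86961220e-01])}
```

View pics/scene0.png

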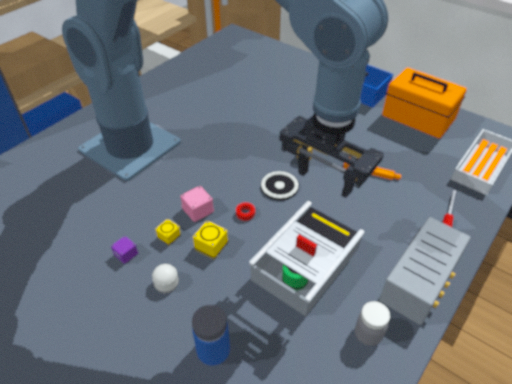

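View pics/side0.png

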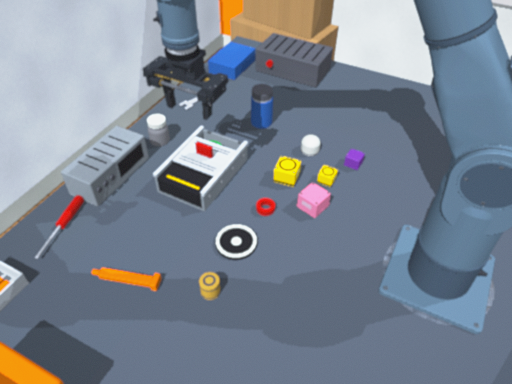

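View pics/wrist0.png

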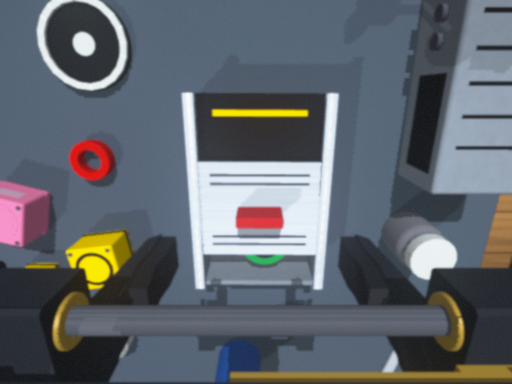

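```bash
cat > h.py <<'E'
from station import *
import cv2, numpy as np
from scipy.spatial.transform import Rotation as R
def ray(m,px):
    K=m["camera_matrix"]; u,v=px
    d=np.array([(u-K[0,2])/K[0,0], -(v-K[1,2])/K[1,1], -1.0])
    return np.array(m["origin"]), R.from_quat(m["orientation"]).apply(d)
def onz(m,px,z):
    o,d=ray(m,px); return o+d*(z-o[2])/d[2]
def two(m1,p1,m2,p2):
    o1,d1=ray(m1,p1);o2,d2=ray(m2,p2)
    A=np.stack([d1,-d2],1); s=np.linalg.lstsq(A,o2-o1,rcond=None)[0]
    a=o1+d1*s[0]; b=o2+d2*s[1]; return (a+b)/2, np.linalg.norm(a-b)
def proj(m,p):
    q=R.from_quat(m["orientation"]).inv().apply(np.array(p)-m["origin"])
    K=m["camera_matrix"]; return K[0,0]*q[0]/-q[2]+K[0,2], K[1,1]*-q[1]/-q[2]+K[1,2]
def blobs(im,lo,hi,amin=30):
    h=cv2.cvtColor(im,cv2.COLOR_RGB2HSV); k=cv2.inRange(h,np.array(lo),np.array(hi))
    n,l,s,c=cv2.connectedComponentsWithStats(k)
    return [(s[i,4],tuple(s[i,:4]),tuple(c[i].round(1))) for i in range(1,n) if s[i,4]>=amin],l
def save(name,im,crop=None,f=1):
    if crop: x0,y0,x1,y1=crop; im=im[y0:y1,x0:x1]
    im=cv2.resize(im,None,fx=f,fy=f,interpolation=cv2.INTER_CUBIC)
    cv2.imwrite("pics/"+name+".png",im[:,:,::-1])
E
python3 - <<'E'
from h import *
try: print(tcp_to_grasp)
except Exception as e:
    import station; print([x for x in dir(station) if not x.startswith('_')]); print(camera_model("wrist").keys())
s=cv2.imread("pics/scene0.png")[:,:,::-1]; d=cv2.imread("pics/side0.png")[:,:,::-1]; w=cv2.imread("pics/wrist0.png")[:,:,::-1]
for n,im in (("scene",s),("side",d),("wrist",w)):
    for c,lo,hi in (("yel",(24,150,120),(35,255,255)),("red",(0,180,100),(4,255,255)),("green",(50,150,60),(80,255,255)),("brass",(12,100,80),(24,255,255)),("white",(0,0,200),(179,30,255)),("blue",(105,150,40),(120,255,255))):
        print(n,c,[tuple(map(lambda q: q if np.isscalar(q) else tuple(float(v) for v in q),b)) for b in blobs(im,lo,hi)[0]])
a=cv2.resize(s[180:370,90:290],None,fx=2,fy=2,interpolation=cv2.INTER_CUBIC); b=cv2.resize(d[110:310,180:380],None,fx=2,fy=2,interpolation=cv2.INTER_CUBIC)
b=b[:a.shape[0]]; save("crop0",np.hstack([a,b]))
E
```

```text
0.0187
scene yel [(np.int32(190), (312.0, 213.0, 38.0, 23.0), (330.1, 223.9)), (np.int32(379), (156.0, 220.0, 24.0, 24.0), (167.5, 231.3)), (np.int32(819), (193.0, 222.0, 35.0, 35.0), (210.1, 238.9))]
scene red [(np.int32(176), (237.0, 203.0, 17.0, 17.0), (244.9, 211.1)), (np.int32(63), (444.0, 215.0, 8.0, 10.0), (447.9, 219.3)), (np.int32(181), (297.0, 236.0, 18.0, 19.0), (305.8, 244.7))]
scene green [(np.int32(310), (283.0, 266.0, 24.0, 22.0), (292.8, 278.4))]
scene brass [(np.int32(994), (161.0, 0.0, 45.0, 51.0), (188.9, 28.5)), (np.int32(1895), (212.0, 0.0, 68.0, 38.0), (247.9, 15.0)), (np.int32(3232), (0.0, 33.0, 74.0, 67.0), (32.8, 63.9)), (np.int32(3746), (383.0, 67.0, 84.0, 71.0), (422.9, 101.6)), (np.int32(259), (67.0, 82.0, 23.0, 24.0), (79.9, 92.5)), (np.int32(237), (464.0, 139.0, 25.0, 33.0), (475.9, 155.1)), (np.int32(236), (473.0, 143.0, 25.0, 33.0), (485.0, 158.8)), (np.int32(79), (343.0, 147.0, 18.0, 11.0), (351.7, 151.8)), (np.int32(233), (482.0, 146.0, 25.0, 34.0), (494.2, 162.6)), (np.int32(215), (372.0, 167.0, 29.0, 12.0), (385.5, 173.2)), (np.int32(8185), (419.0,
[... 3209 characters left out ...]
ist brass [(np.int32(1541), (482.0, 195.0, 30.0, 73.0), (500.1, 236.2)), (np.int32(90), (76.0, 254.0, 38.0, 27.0), (96.6, 261.9)), (np.int32(967), (52.0, 292.0, 36.0, 59.0), (65.4, 321.1)), (np.int32(958), (429.0, 292.0, 36.0, 59.0), (450.6, 321.4)), (np.int32(3098), (230.0, 364.0, 282.0, 18.0), (386.9, 375.6))]
wrist white [(np.int32(1540), (37.0, 0.0, 89.0, 90.0), (81.6, 44.9)), (np.int32(368), (73.0, 33.0, 21.0, 22.0), (83.3, 43.4)), (np.int32(11574), (183.0, 93.0, 155.0, 196.0), (259.2, 199.6)), (np.int32(1280), (411.0, 238.0, 46.0, 41.0), (432.4, 256.3)), (np.int32(94), (384.0, 355.0, 12.0, 17.0), (390.7, 363.8))]
wrist blue [(np.int32(1179), (216.0, 341.0, 44.0, 41.0), (236.5, 358.6))]
```

View pics/crop0.png

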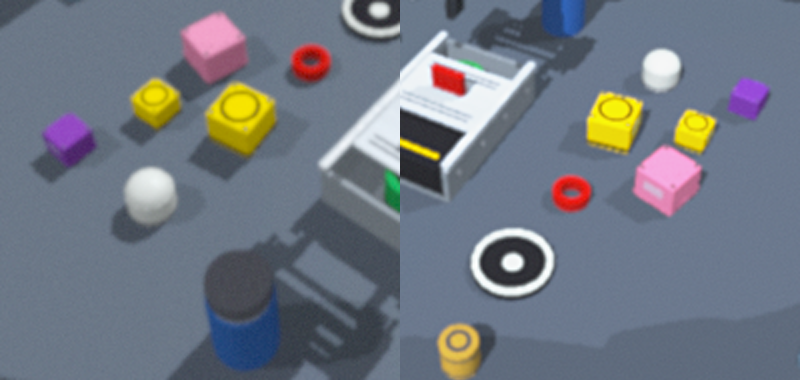

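The crop shows these look-alikes, by scene pixel:
- **Housing:** large yellow block (211,238), small yellow (168,231), pink (197,203) and purple (124,250). I choose the large yellow.
- **Dome:** rounded white (165,278) or the jar with a flat white lid (372,320). I choose the rounded one.
- **Adapter:** the only brass cylinder is at side (210,285). The orange stake, side (127,278), is not it.

```bash
python3 - <<'E'
from h import *
np.set_printoptions(precision=4,suppress=True)
S=camera_model("scene");D=camera_model("side");W=camera_model("wrist")
def p(n,*a): print(n,*a)
p("base",onz(S,(279.3,184.4),.008),onz(D,(235.9,240.5),.008),onz(W,(83.3,43.4),.008))
p("tape",onz(S,(245,211),.012),onz(D,(265.4,206.4),.012),onz(W,(90.3,159.8),.012))
p("grip",two(S,(305.8,244.7),D,(203.8,149.4)), onz(W,(259.5,212),.100))
p("dome",two(S,(165,276),D,(310.5,144)), onz(S,(165,278),.024),onz(D,(310.7,145),.024))
# housing black ring centre on top z=.05
s=cv2.imread("pics/scene0.png")[:,:,::-1]; d=cv2.imread("pics/side0.png")[:,:,::-1]
p("adapter top",onz(D,(209.5,277.5),.044), "centroid",onz(D,(209.5,285.7),.024))
p("jar",onz(S,(375,313),.06),onz(D,(155.4,120.4),.06))
p("can",onz(S,(213,350),.05),onz(D,(261.5,114),.05))
p("stake",onz(D,(92,270),.01),onz(D,(160,283),.01))
p("hous rng", onz(S,(210.1,233.5),.05),onz(D,(287.5,164.5),.05),onz(W,(94.8,270),.05))
# track ends in wrist: z=.067
for q in [(188,94),(333,94),(199,288),(319,288)]: p("trk",q,onz(W,q,.067))
p("yellowstrip",onz(W,(212,113),.064),onz(W,(308,113),.064))
save("w1",cv2.imread("pics/wrist0.png")[:,:,::-1],(170,80,350,300),2.6)
save("s1",s,(185,210,235,265),8); 
E
```

```text
base [0.4517 0.139  0.008 ] [0.4527 0.1314 0.008 ] [0.453  0.1331 0.008 ]
tape [0.4408 0.0031 0.012 ] [0.4382 0.0015 0.012 ] [0.4396 0.0003 0.012 ]
grip (array([ 0.65  , -0.0446,  0.0858]), np.float64(0.002773734851539855)) [ 0.6517 -0.0341  0.1   ]
dome (array([ 0.428 , -0.2683,  0.0263]), np.float64(0.0027973455590068514)) [ 0.4319 -0.2706  0.024 ] [ 0.4257 -0.2682  0.024 ]
adapter top [0.439  0.2705 0.044 ] centroid [0.4361 0.2778 0.024 ]
jar [ 0.8469 -0.0852  0.06  ] [ 0.8649 -0.1152  0.06  ]
can [ 0.6372 -0.3395  0.05  ] [ 0.6065 -0.3044  0.05  ]
stake [0.7004 0.3603 0.01  ] [0.5428 0.3161 0.01  ]
hous rng [ 0.4421 -0.1286  0.05  ] [ 0.4395 -0.1326  0.05  ] [ 0.4417 -0.1346  0.05  ]
trk (188, 94) [0.5802 0.0794 0.067 ]
trk (333, 94) [0.7249 0.0794 0.067 ]
trk (199, 288) [ 0.5771 -0.1491  0.067 ]
trk (319, 288) [ 0.7257 -0.1489  0.067 ]
yellowstrip [0.6029 0.0608 0.064 ] [0.7014 0.0608 0.064 ]
```

View pics/w1.png

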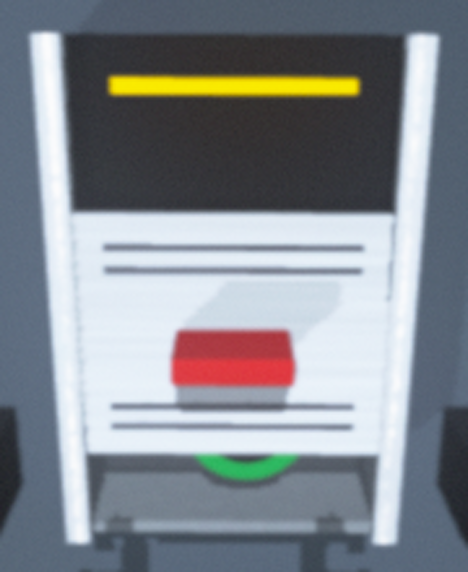

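View pics/s1.png

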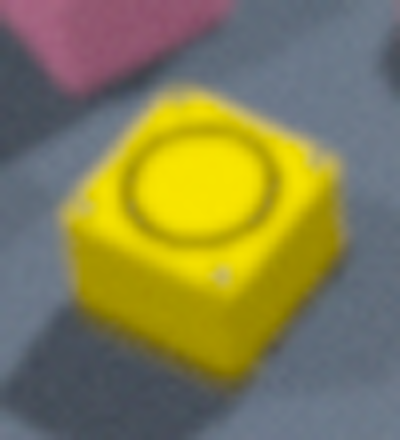

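>>> apply_moves:
  commands:
    - [1, 20, 30, 0, 88]
    - [1, 20, 30, 0, 88]
    - [0, 5, 30, 0, 88]
    - [0, 0, 25, 0, 88]
    - [0, 0, 10, 0, 88]
    - [0, 0, 0, 0, 88]
  grip_force: 20

```text
clock: 0.65
eef_pos: [0.653, -0.0457, 0.1094]
ee_rot: [1.0, 0.001, 0.001, -0.0]
force: [0.6, -0.2, -0.7]
finger_gap: 1.001
```

```bash
python3 - <<'E'
from h import *
np.set_printoptions(precision=4,suppress=True)
W=camera_model("wrist"); im=camera("wrist"); save("w2",im); print(state()["eef_pos"])
print(blobs(im,(0,150,80),(6,255,255))[0])
save("s2",camera("side"))
E
```

```text
[ 0.6533 -0.0456  0.1103]
[(np.int32(1151), (np.int32(0), np.int32(108), np.int32(32), np.int32(61)), (np.float64(12.3), np.float64(138.9)))]
```

View pics/w2.png

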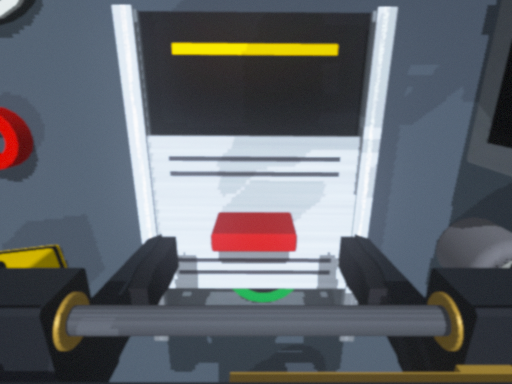

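View pics/s2.png

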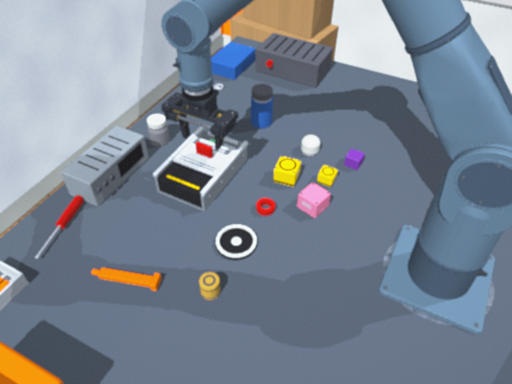

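```bash
python3 - <<'E'
from h import *
np.set_printoptions(precision=4,suppress=True)
W=camera_model("wrist")
for q in [(212,233),(295,233),(212,251),(297,251)]: print(onz(W,q,.1))
for q in [(219,212),(291,212)]: print(onz(W,q,.064))
print("trk",onz(W,(121,5),.067),onz(W,(386,8),.067),onz(W,(162,342),.067),onz(W,(352,342),.067))
print("strip",onz(W,(172,48),.064),onz(W,(338,48),.064))
for y in(-.045,): print(proj(W,(.652,y+.006,.1)),proj(W,(.652,y-.006,.1)))
E
```

```text
[ 0.6289 -0.0409  0.1   ]
[ 0.6769 -0.0409  0.1   ]
[ 0.6284 -0.0526  0.1   ]
[ 0.6785 -0.0526  0.1   ]
[ 0.6287 -0.0425  0.064 ]
[ 0.6785 -0.0425  0.064 ]
trk [0.5798 0.0817 0.067 ] [0.7264 0.0808 0.067 ] [ 0.5794 -0.153   0.067 ] [ 0.7312 -0.1534  0.067 ]
strip [0.6052 0.0606 0.064 ] [0.7022 0.0609 0.064 ]
(np.float64(251.99382629476685), np.float64(230.0096362057882)) (np.float64(252.06606157203166), np.float64(248.55780344539238))
```

>>> apply_moves:
  commands:
    - [0, 1, 20, 0, 88]
    - [0, 0, 14, 0, 88]
    - [0, 0, 2, 0, 88]
    - [0, 0, 0, 0, 45]
    - [0, 0, 0, 0, 45]
    - [0, 0, 0, 0, 45]
    - [0, 0, 0, 0, 45]
    - [0, 0, 0, 0, 45]
  grip_force: 20

```text
clock: 1.42
eef_pos: [0.6541, -0.0439, 0.083]
ee_rot: [1.0, 0.002, 0.002, -0.001]
force: [-9.1, 0.5, 4.7]
finger_gap: 0.649
```

>>> apply_moves:
  commands:
    - [0, 0, 0, 0, 45]
    - [0, 0, 0, 0, 45]

```text
clock: 1.58
eef_pos: [0.6505, -0.044, 0.0829]
ee_rot: [1.0, 0.002, -0.002, -0.001]
force: [8.7, -0.5, -11.6]
finger_gap: 0.564
```

```bash
python3 - <<'E'
from h import *
s=state(); print(s["eef_pos"],s["force"],s["finger_gap"]); save("w3",camera("wrist")); save("s3",camera("scene"),(220,100,420,320),2.7)
E
```

```text
[ 0.650483   -0.04395645  0.08291157] [  8.68002847  -0.50405588 -11.58865556] 0.5642682718497746
```

View pics/w3.png

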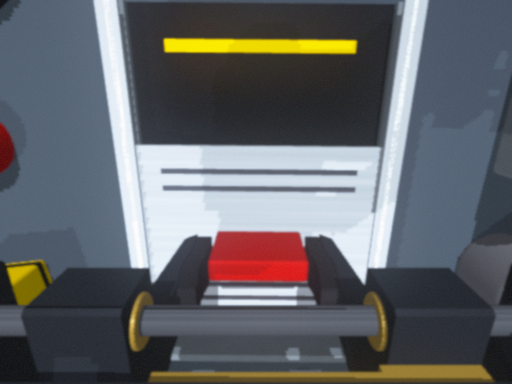

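View pics/s3.png

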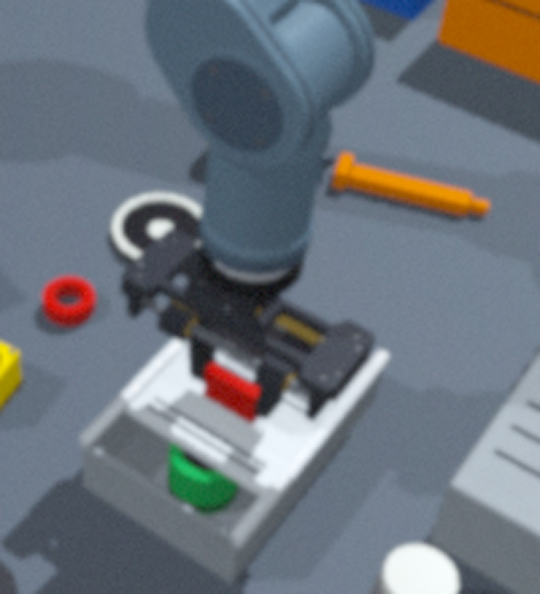

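>>> apply_moves:
  commands:
    - [0, -10, 0, 0, 45]
    - [0, -15, 0, 0, 45]
    - [0, -15, 0, 0, 45]
    - [0, -15, 0, 0, 45]
    - [0, -5, 0, 0, 45]
    - [0, 0, 0, 0, 45]

```text
clock: 2.18
eef_pos: [0.6508, 0.0225, 0.0829]
ee_rot: [1.0, 0.003, -0.001, -0.0]
force: [1.3, -1.3, -4.7]
finger_gap: 0.564
```

>>> apply_moves:
  commands:
    - [0, -4, 0, 0, 45]
    - [0, 0, 0, 0, 45]

```text
clock: 2.35
eef_pos: [0.6508, 0.023, 0.0829]
ee_rot: [1.0, 0.003, -0.001, 0.003]
force: [1.2, 2.2, -5.8]
finger_gap: 0.566
```

>>> apply_moves:
  commands:
    - [0, 0, 0, 0, 88]
    - [0, 0, 0, 0, 88]
    - [0, 0, 0, 0, 88]
    - [0, 0, 0, 0, 88]
    - [0, 0, -40, 0, 88]
    - [0, 0, -40, 0, 88]
    - [0, 20, -40, 0, 88]
    - [0, 30, 0, 0, 88]
    - [0, 20, 0, 0, 88]
    - [0, 0, 0, 0, 88]

```text
clock: 3.18
eef_pos: [0.6536, -0.0417, 0.2093]
ee_rot: [1.0, 0.005, 0.001, 0.0]
force: [0.1, -0.5, 0.3]
finger_gap: 0.999
```

```bash
python3 - <<'E'
from h import *
s=state(); print(s["eef_pos"],s["finger_gap"]);W=camera_model("wrist");im=camera("wrist"); save("w4",im); sc=camera("scene");save("s4",sc)
np.set_printoptions(precision=4,suppress=True)
for b in blobs(im,(45,120,60),(85,255,255))[0]: print(b)
for b in blobs(sc,(45,120,60),(85,255,255))[0]: print(b)
E
```

```text
[ 0.65363887 -0.04171356  0.20927158] 0.9985967108393193
(np.int32(1731), (np.int32(233), np.int32(185), np.int32(55), np.int32(61)), (np.float64(260.2), np.float64(213.0)))
(np.int32(607), (np.int32(283), np.int32(254), np.int32(28), np.int32(35)), (np.float64(296.0), np.float64(271.9)))
```

View pics/w4.png

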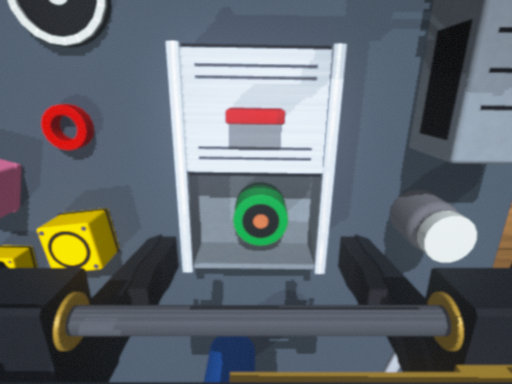

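View pics/s4.png

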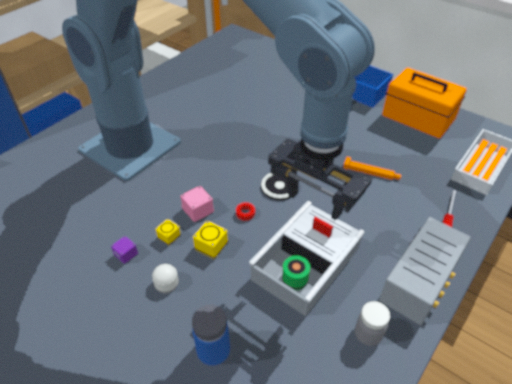

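```bash
python3 - <<'E'
from h import *
np.set_printoptions(precision=4,suppress=True)
im=cv2.imread("pics/w4.png")[:,:,::-1]; W=camera_model("wrist"); S=camera_model("scene")
print([b for b in blobs(im,(4,100,100),(18,255,255))[0] if 200<b[2][0]<300])
print("dot",onz(W,(260.5,221),.058),"door y",onz(W,(255,116.5),.1), onz(S,(296.5,266),.058))
print("top circle", onz(W,(233.5,218),.058),onz(W,(288,218),.058),onz(W,(260,246),.058))
print("trk",onz(W,(173,43),.067),onz(W,(341,45),.067),onz(W,(187,272),.067),onz(W,(320,273),.067))
save("w4c",im,(20,190,320,290),2.6)
E
```

```text
[(np.int32(198), (np.int32(252), np.int32(214), np.int32(17), np.int32(15)), (np.float64(260.3), np.float64(221.0)))]
dot [ 0.657  -0.0856  0.058 ] door y [0.6503 0.0257 0.1   ] [ 0.6572 -0.0859  0.058 ]
top circle [ 0.6283 -0.0826  0.058 ] [ 0.6862 -0.0818  0.058 ] [ 0.657  -0.1155  0.058 ]
trk [0.5788 0.0837 0.067 ] [0.7235 0.0842 0.067 ] [ 0.5773 -0.1437  0.067 ] [ 0.7233 -0.1428  0.067 ]
```

View pics/w4c.png

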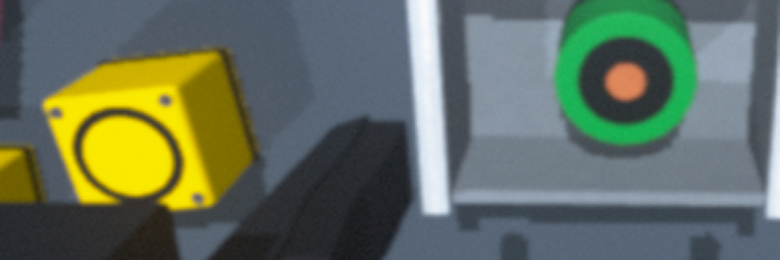

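>>> apply_moves:
  commands:
    - [2, 22, 30, 0, 76]
    - [1.5, 22, 40, 0, 76]
    - [0, 0, 35, 0, 76]
    - [0, 0, 15, 0, 76]
    - [0, 0, 0, 0, 76]

```text
clock: 3.7
eef_pos: [0.6592, -0.0691, 0.0832]
ee_rot: [1.0, 0.012, 0.002, -0.006]
force: [-1.3, -0.0, 0.0]
finger_gap: 0.863
```

>>> apply_moves:
  commands:
    - [-2, 16, 0, 1.4, 76]
    - [0, 0, 0, 0, 76]

```text
clock: 3.87
eef_pos: [0.6565, -0.0822, 0.0817]
ee_rot: [1.0, 0.001, -0.0, -0.007]
force: [-0.5, -2.1, 0.9]
finger_gap: 0.86
```

>>> apply_moves:
  commands:
    - [0, 4, 20, 0, 76]
    - [0, 1, 20, 0, 76]
    - [0, 0, 12, 0, 76]
    - [0, 0, 3, 0, 76]
    - [0, 0, 0, 0, 76]

```text
clock: 4.28
eef_pos: [0.6624, -0.0854, 0.0327]
ee_rot: [1.0, 0.001, 0.006, -0.007]
force: [0.2, -0.3, -0.2]
finger_gap: 0.859
```

```bash
python3 - <<'E'
from h import *
s=state(); print(s["eef_pos"],s["finger_gap"],s["ee_rot"],s["force"]);save("w5",camera("wrist")); save("s5",camera("scene"),(220,140,420,320),3)
E
```

```text
[ 0.66244848 -0.0853509   0.03270851] 0.8591848591631128 [ 0.99995669  0.00101769  0.0056682  -0.00731179] [ 0.20010726 -0.29957443 -0.21939066]
```

View pics/w5.png

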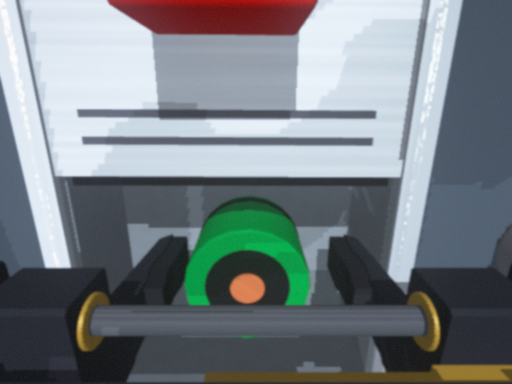

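View pics/s5.png

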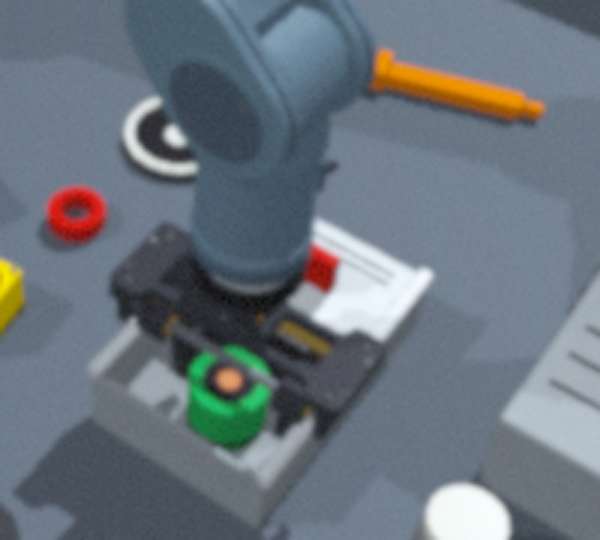

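>>> apply_moves:
  commands:
    - [-5, 0, 4, 0, 76]
    - [0, 0, 0, 0, 76]

```text
clock: 4.55
eef_pos: [0.6589, -0.0852, 0.0312]
ee_rot: [1.0, 0.001, 0.008, -0.007]
force: [-0.9, 0.1, -1.0]
finger_gap: 0.859
```

>>> apply_moves:
  commands:
    - [-2, 0, 6, 0, 76]
    - [0, 0, 0, 0, 76]
    - [0, 0, 0, 0, 55]
    - [0, 0, 0, 0, 55]
    - [0, 0, 0, 0, 55]
    - [0, 0, 0, 0, 55]
    - [0, 0, 0, 0, 55]
  grip_force: 25

```text
clock: 5.13
eef_pos: [0.6574, -0.085, 0.0261]
ee_rot: [1.0, 0.001, 0.009, -0.007]
force: [-1.0, 0.0, -0.2]
finger_gap: 0.672
```

>>> apply_moves:
  commands:
    - [0, 0, -15, 0, 55]
    - [0, 0, -30, 0, 55]
    - [0, 0, -35, 0, 55]
    - [0, 0, -35, 0, 55]
    - [0, 0, -20, 0, 55]
    - [0, 0, 0, 0, 55]

```text
clock: 5.63
eef_pos: [0.65, -0.0865, 0.165]
ee_rot: [1.0, 0.001, 0.002, -0.008]
force: [1.5, -0.2, -4.9]
finger_gap: 0.675
```

>>> apply_moves:
  commands:
    - [-15, -15, 0, 0, 55]
    - [-25, -27, 0, 0, 55]
    - [-25, -27, 0, 0, 55]
    - [-25, -27, 0, 0, 55]
    - [-25, -27, 0, 0, 55]
    - [-25, -27, 0, 0, 55]
    - [-15, -18, 0, 0, 55]
    - [0, 0, 0, 0, 55]

```text
clock: 6.3
eef_pos: [0.4831, 0.0832, 0.1612]
ee_rot: [1.0, -0.001, -0.0, -0.005]
force: [0.5, -0.2, -3.8]
finger_gap: 0.678
```

```bash
python3 - <<'E'
from h import *
s=state(); print(s["eef_pos"],s["finger_gap"],s["ee_rot"],s["force"]);save("w6",camera("wrist"))
E
```

```text
[0.48308808 0.0831874  0.16118506] 0.6783689949876449 [ 9.99985639e-01 -1.38958379e-03 -2.93427037e-04 -5.16759982e-03] [ 0.45478299 -0.20274917 -3.77428741]
```

View pics/w6.png

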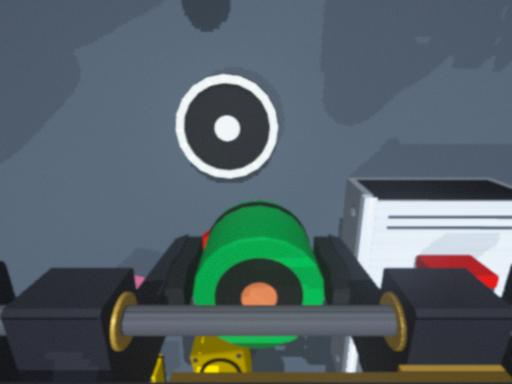

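```bash
python3 - <<'E'
from h import *
np.set_printoptions(precision=4,suppress=True)
W=camera_model("wrist");im=cv2.imread("pics/w6.png")[:,:,::-1]
for b in blobs(im,(0,0,170),(179,40,255),60)[0]:
    if b[2][1]<200 and 150<b[2][0]<300: print(b, onz(W,b[2],.008))
print(onz(W,(227,126),.010), "batt",onz(W,(259.3,295.5),.1932))
E
```

```text
(np.int32(2512), (np.int32(175), np.int32(74), np.int32(103), np.int32(104)), (np.float64(225.6), np.float64(124.5))) [0.4537 0.1344 0.008 ]
(np.int32(506), (np.int32(215), np.int32(116), np.int32(25), np.int32(25)), (np.float64(226.8), np.float64(127.8))) [0.4547 0.1313 0.008 ]
[0.4552 0.1332 0.01  ] batt [0.4856 0.0762 0.1932]
```

```bash
python3 - <<'E'
from h import *
np.set_printoptions(precision=4,suppress=True)
S=camera_model("scene");D=camera_model("side")
a=camera("scene");b=camera("side");save("a7",a,(180,80,380,280),3);save("b7",b,(150,100,350,300),3)
for n,im in (("s",a),("d",b)):
  for c,lo,hi in (("green",(45,120,60),(85,255,255)),("cop",(4,100,100),(18,255,255))):
    print(n,c,[(int(q[0]),[float(x) for x in q[2]],[int(v) for v in q[1]]) for q in blobs(im,lo,hi,10)[0]])
E
```

```text
s green [(496, [276.4, 156.8], [265, 140, 25, 30])]
s cop [(956, [188.9, 28.7], [161, 0, 45, 51]), (639, [224.6, 14.0], [212, 0, 31, 32]), (3019, [32.4, 63.8], [0, 33, 73, 67]), (3032, [421.1, 105.6], [382, 67, 85, 72]), (235, [79.9, 92.9], [67, 83, 23, 23]), (101, [476.6, 154.0], [464, 139, 25, 33]), (105, [485.2, 158.3], [473, 143, 25, 33]), (46, [278.7, 147.7], [275, 145, 8, 7]), (105, [494.6, 161.7], [482, 146, 25, 34]), (392, [369.6, 170.0], [343, 156, 58, 24]), (106, [507.1, 226.3], [501, 219, 11, 15]), (7563, [479.5, 330.5], [419, 236, 93, 148])]
d green [(463, [231.3, 176.5], [220, 160, 24, 30])]
d cop [(86, [223.5, 3.3], [219, 0, 14, 10]), (1568, [313.3, 23.8], [279, 0, 58, 47]), (43, [233.4, 165.1], [230, 162, 8, 7]), (467, [130.3, 278.2], [91, 267, 71, 24]), (60, [3.0, 282.7], [0, 277, 9, 14]), (1481, [22.2, 369.0], [0, 342, 64, 42])]
```

View pics/a7.png

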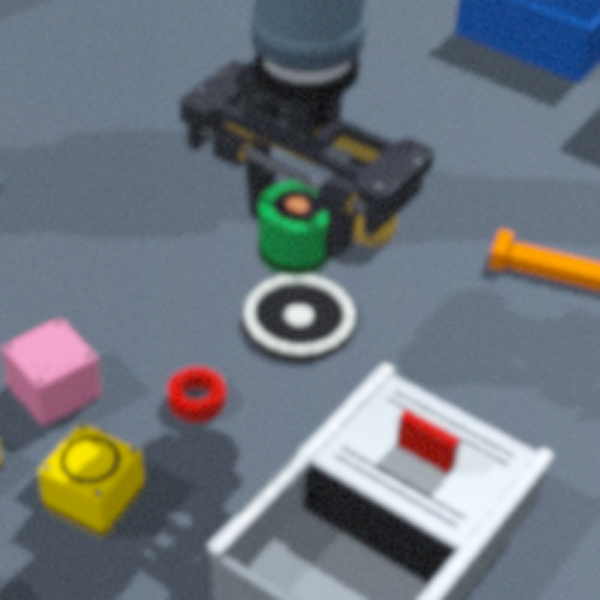

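View pics/b7.png

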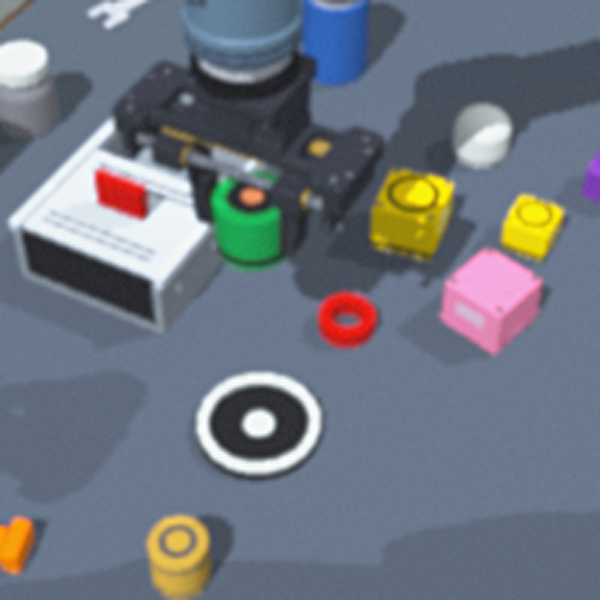

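```bash
python3 - <<'E'
from h import *
np.set_printoptions(precision=4,suppress=True)
S=camera_model("scene");D=camera_model("side")
print(state()["eef_pos"])
print(two(S,(278.7,147.9),D,(233.6,165.3)))
for z in (.19,.193,.196): print(onz(S,(278.7,147.9),z),onz(D,(233.6,165.3),z))
a=cv2.imread("pics/scene0.png")[:,:,::-1];b=cv2.imread("pics/side0.png")[:,:,::-1]
print(two(S,(279.3,184.4),D,(235.9,240.5)))
# ellipse of base outer rim
for n,m,im,bx in (("s",S,a,(250,160,310,210)),("d",D,b,(205,215,265,265))):
    x0,y0,x1,y1=bx; h=cv2.cvtColor(im,cv2.COLOR_RGB2HSV)[y0:y1,x0:x1]
    k=((h[...,2]>150)&(h[...,1]<60)).astype(np.uint8)
    cs,_=cv2.findContours(k,cv2.RETR_EXTERNAL,cv2.CHAIN_APPROX_NONE); c=max(cs,key=len)
    P=np.array([onz(m,(q[0][0]+x0,q[0][1]+y0),.012)[:2] for q in c],np.float32)
    print(n,cv2.minEnclosingCircle(P), cv2.fitEllipse(P))
E
```

```text
[0.4875 0.0785 0.1618]
(array([0.485 , 0.0769, 0.1966]), np.float64(0.0018269003192332431))
[0.4814 0.0838 0.19  ] [0.4879 0.0702 0.19  ]
[0.4834 0.0808 0.193 ] [0.4862 0.073  0.193 ]
[0.4854 0.0779 0.196 ] [0.4845 0.0758 0.196 ]
(array([0.4525, 0.1349, 0.0119]), np.float64(0.0031808889385696025))
s ((0.45072782039642334, 0.13868951797485352), 0.053799889981746674) ((0.45141857862472534, 0.13935881853103638), (0.10147026181221008, 0.10448618978261948), 34.8447265625)
d ((0.45292210578918457, 0.1316429227590561), 0.053100019693374634) ((0.45316508412361145, 0.13174758851528168), (0.09990458190441132, 0.10412301123142242), 34.05813980102539)
```

>>> apply_moves:
  commands:
    - [-10, -18, 10, 0, 55]
    - [-14, -24, 15, 0, 55]
    - [-8, -14, 10, 0, 55]
    - [0, 0, 0, 0, 55]
    - [0, 0, 0, 0, 55]

```text
clock: 6.87
eef_pos: [0.4628, 0.1291, 0.1257]
ee_rot: [1.0, -0.012, 0.005, -0.003]
force: [0.5, -0.6, -3.5]
finger_gap: 0.675
```

```bash
cat > look.py <<'E'
from h import *
import sys,pickle
tag=sys.argv[1]; np.set_printoptions(precision=4,suppress=True)
s=state(); W=camera_model("wrist"); w=camera("wrist"); print(s["clock"],s["eef_pos"],s["ee_rot"],s["finger_gap"],s["force"])
save("w"+tag,w); a=camera("scene"); b=camera("side"); save("a"+tag,a); save("b"+tag,b)
pickle.dump((W,s),open("W"+tag+".pkl","wb")); print(state()["eef_pos"])
E
python3 look.py 8
```

```text
6.8667 [0.4628 0.1291 0.1257] [ 0.9999 -0.0118  0.0052 -0.0027] 0.675170785873267 [ 0.4526 -0.5874 -3.5255]
[0.4633 0.1288 0.1263]
```

View pics/w8.png

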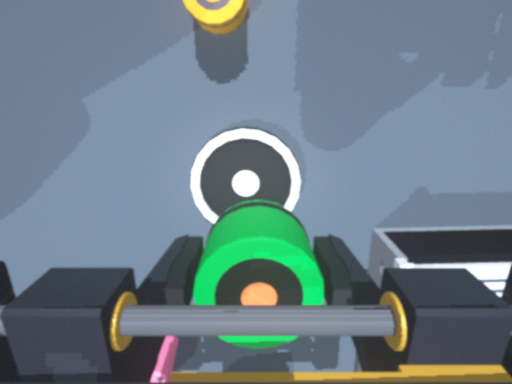

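View pics/b8.png

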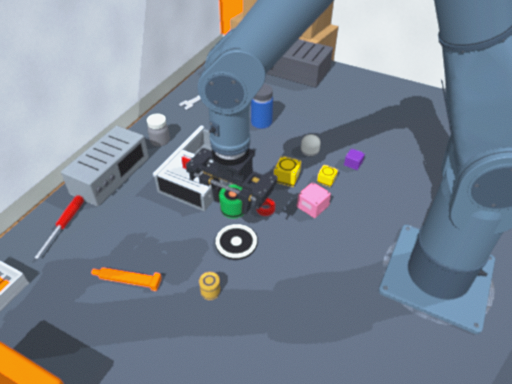

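```bash
python3 - <<'E'
from h import *
import pickle
np.set_printoptions(precision=4,suppress=True)
W,s=pickle.load(open("W8.pkl","rb")); S=camera_model("scene");D=camera_model("side")
print("base W",onz(W,(245.8,182.8),.008),"batt W",onz(W,(259,295.8),s["eef_pos"][2]+.032), "tcp",s["eef_pos"])
print("adapter W", onz(W,(215,0),.044))
a=cv2.imread("pics/a8.png")[:,:,::-1];b=cv2.imread("pics/b8.png")[:,:,::-1]
r=[]
for n,im in (("s",a),("d",b)):
    print(n,[(int(q[0]),[float(x) for x in q[2]],[int(v) for v in q[1]]) for q in blobs(im,(4,100,100),(18,255,255),10)[0] if 200<q[2][0]<320 and 100<q[2][1]<260])
E
```

```text
base W [0.4539 0.133  0.008 ] batt W [0.4637 0.1237 0.1577] tcp [0.4628 0.1291 0.1257]
adapter W [0.4396 0.269  0.044 ]
s [(39, [282.6, 145.3], [279, 143, 8, 6])]
d [(36, [231.9, 194.1], [228, 192, 9, 5])]
```

```bash
python3 - <<'E'
from h import *
np.set_printoptions(precision=4,suppress=True)
S=camera_model("scene");D=camera_model("side")
print(two(S,(282.6,145.5),D,(231.9,195)), two(S,(279.3,184.4),D,(235.9,240.5)))
for p in ((282.6,145.5),): print(onz(S,p,.158)-onz(S,(279.3,184.4),.008))
print(onz(D,(232,195),.158)-onz(D,(235.9,240.5),.008))
E
```

```text
(array([0.462 , 0.1273, 0.1586]), np.float64(0.0020545295046876665)) (array([0.4525, 0.1349, 0.0119]), np.float64(0.0031808889385696025))
[ 0.0108 -0.0106  0.15  ]
[ 0.0086 -0.0053  0.15  ]
```

>>> apply_moves:
  commands:
    - [-7, -6, 15, -1, 55]
    - [-3, -3, 25, -0.5, 55]
    - [-1, 0, 20, 0, 55]
    - [0, 0, 0, 0, 55]

```text
clock: 7.35
eef_pos: [0.4603, 0.1348, 0.068]
ee_rot: [1.0, -0.003, 0.011, -0.004]
force: [-0.9, -0.0, -4.1]
finger_gap: 0.674
```

>>> apply_moves:
  commands:
    - [-7, -2, 5, 0, 55]
    - [-2, 0, 8, 0, 55]
    - [0, 0, 0, 0, 55]

```text
clock: 7.6
eef_pos: [0.4537, 0.1353, 0.0558]
ee_rot: [1.0, -0.005, 0.013, -0.004]
force: [-1.0, -0.1, -5.1]
finger_gap: 0.679
```

```bash
python3 look.py 9
```

```text
7.6 [0.4537 0.1353 0.0558] [ 0.9999 -0.0054  0.0128 -0.0035] 0.6787620646588792 [-0.9805 -0.1104 -5.0735]
[0.4547 0.1359 0.0569]
```

View pics/w9.png

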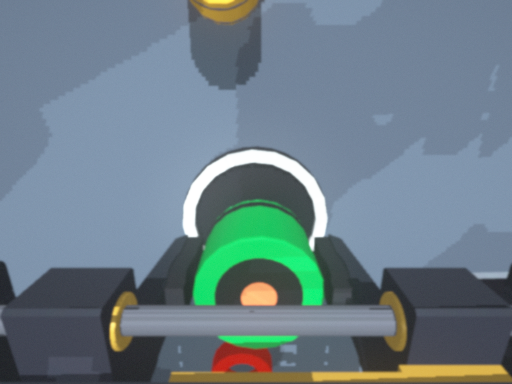

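```bash
python3 - <<'E'
from h import *
import pickle
np.set_printoptions(precision=4,suppress=True)
W,s=pickle.load(open("W9.pkl","rb"))
im=cv2.imread("pics/w9.png")[:,:,::-1]; h=cv2.cvtColor(im,cv2.COLOR_RGB2HSV); k=((h[...,2]>190)&(h[...,1]<50)).astype(np.uint8); k[225:]=0;k[:140]=0;k[:,:175]=0;k[:,335:]=0
P=[]
for u in range(186,326,4):
    v=np.flatnonzero(k[:,u]); 
    if len(v): P.append(onz(W,(u,v[0]-.5),.012)[:2])
P=np.array(P); A=np.c_[2*P,np.ones(len(P))]; r=np.linalg.lstsq(A,(P**2).sum(1),rcond=None)[0]
print("rim centre",r[:2],"R",np.sqrt(r[2]+r[0]**2+r[1]**2)); print("batt",onz(W,(258.5,296.5),s["eef_pos"][2]+.032),s["eef_pos"])
E
```

```text
rim centre [0.4534 0.1334] R 0.04913446306026466
batt [0.4539 0.1295 0.0878] [0.4537 0.1353 0.0558]
```

>>> apply_moves:
  commands:
    - [-1, -3, 12, 0, 55]
    - [-2, -1, 9, 0, 55]
    - [-2, 0, 4, 0, 55]
    - [0, 0, 0, 0, 55]

```text
clock: 8.08
eef_pos: [0.453, 0.1409, 0.0331]
ee_rot: [1.0, -0.006, 0.016, -0.005]
force: [0.5, -0.6, -4.9]
finger_gap: 0.677
```

>>> apply_moves:
  commands:
    - [0, 2, 4, 0, 55]
    - [0, 1, 4, 0, 55]
    - [0, 0, 0, 0, 55]

```text
clock: 8.33
eef_pos: [0.4541, 0.1381, 0.0257]
ee_rot: [1.0, -0.005, 0.017, -0.005]
force: [-0.5, 0.9, -4.0]
finger_gap: 0.672
```

>>> apply_moves:
  commands:
    - [0, 0, 1.5, 0, 55]
    - [0, 0, 0, 0, 55]

```text
clock: 8.5
eef_pos: [0.4544, 0.1379, 0.0257]
ee_rot: [1.0, -0.006, 0.017, -0.005]
force: [0.5, -0.4, -4.5]
finger_gap: 0.672
```

>>> apply_moves:
  commands:
    - [0, 0, 2.5, 0, 55]
    - [0, 0, 0, 0, 55]

```text
clock: 8.67
eef_pos: [0.4549, 0.1381, 0.025]
ee_rot: [1.0, -0.006, 0.018, -0.005]
force: [0.9, -0.1, -4.3]
finger_gap: 0.677
```

>>> apply_moves:
  commands:
    - [0, 0, 4, 0, 55]
    - [0, 0, 0, 0, 55]

```text
clock: 8.83
eef_pos: [0.4555, 0.1384, 0.0227]
ee_rot: [1.0, -0.006, 0.018, -0.006]
force: [0.2, -0.5, -4.9]
finger_gap: 0.675
```

```bash
python3 look.py 10; python3 - <<'E'
from h import *
save("b10c",cv2.imread("pics/b10.png")[:,:,::-1],(180,160,300,290),4.5)
E
```

```text
8.8333 [0.4555 0.1384 0.0227] [ 0.9998 -0.0058  0.0181 -0.0057] 0.6750751818037567 [ 0.1757 -0.5294 -4.8705]
[0.4557 0.1382 0.0223]
```

View pics/b10c.png

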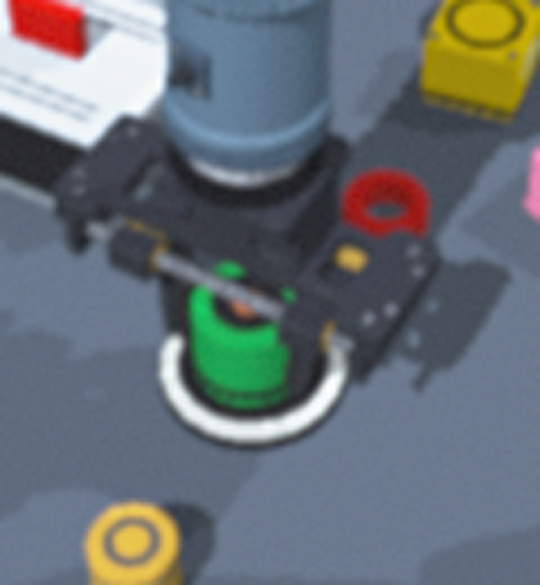

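View pics/w10.png

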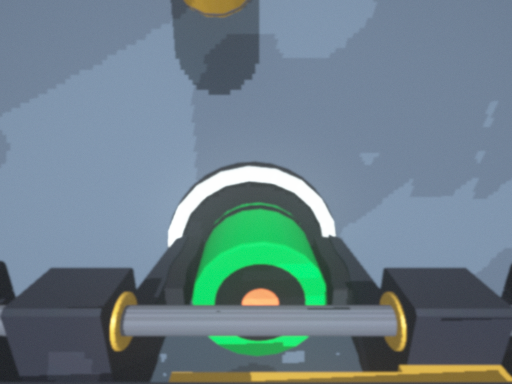

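>>> apply_moves:
  commands:
    - [0, 0, 0, 0, 70]
    - [0, 0, 0, 0, 76]
    - [0, 0, 0, 0, 80]
    - [0, 0, 0, 0, 80]
    - [0, 0, 0, 0, 80]

```text
clock: 9.4
eef_pos: [0.4572, 0.1383, 0.0222]
ee_rot: [1.0, -0.006, 0.019, -0.006]
force: [0.0, 0.1, -0.2]
finger_gap: 0.91
```

```bash
python3 look.py 11
```

```text
9.4 [0.4572 0.1383 0.0222] [ 0.9998 -0.0062  0.0194 -0.006 ] 0.9102682793948375 [ 0.0051  0.0943 -0.1992]
[0.457  0.1383 0.0221]
```

View pics/w11.png

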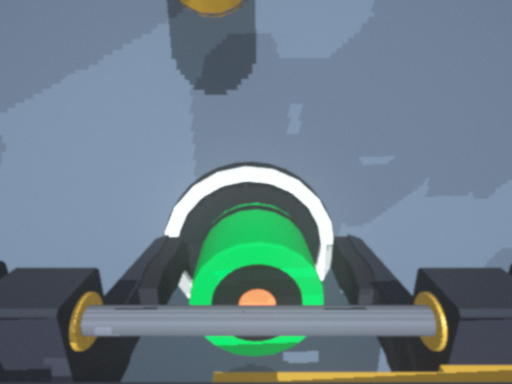

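>>> apply_moves:
  commands:
    - [0, 0, -20, 0, 88]
    - [0, 0, -30, 0, 88]
    - [0, 0, -40, 0, 88]
    - [0, 0, -40, 0, 88]
    - [0, 20, -40, 0, 88]
    - [0, 40, -10, 0, 88]
    - [0, 30, 0, 0, 88]
    - [0, 0, 0, 0, 88]

```text
clock: 10.22
eef_pos: [0.4492, 0.047, 0.2063]
ee_rot: [1.0, -0.003, 0.02, -0.006]
force: [-0.6, -0.3, -0.8]
finger_gap: 1.003
```

```bash
python3 look.py 12
```

```text
10.2167 [0.4492 0.047  0.2063] [ 0.9998 -0.0025  0.0199 -0.0056] 1.002989320363834 [-0.6082 -0.2772 -0.8193]
[0.4487 0.0526 0.205 ]
```

View pics/w12.png

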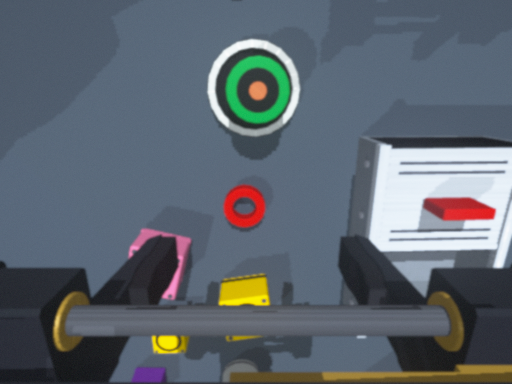

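View pics/a12.png

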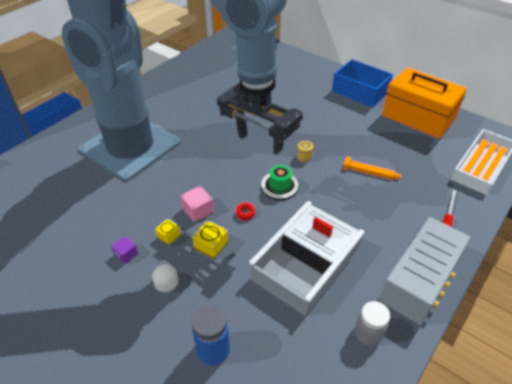

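```bash
python3 - <<'E'
from h import *
import pickle
np.set_printoptions(precision=4,suppress=True)
W,s=pickle.load(open("W12.pkl","rb")); S=camera_model("scene");D=camera_model("side")
print("batt",onz(W,(258,91),.058),"base?",onz(W,(253.7,87.5),.012), "S",onz(S,(281,172),.058))
c=[(207.5,222.5),(224.75,230),(212.75,244.1),(195.6,235.6)]
P=np.array([onz(S,p,.05) for p in c]); print(P,P.mean(0))
for i in range(4):
    e=P[(i+1)%4]-P[i]; print(np.degrees(np.arctan2(e[1],e[0])),np.linalg.norm(e))
save("d12",cv2.imread("pics/b12.png")[:,:,::-1],(180,130,380,310),3.5)
E
```

```text
batt [0.4564 0.1309 0.058 ] base? [0.4536 0.135  0.012 ] S [0.456  0.1375 0.058 ]
[[ 0.4146 -0.107   0.05  ]
 [ 0.4624 -0.0995  0.05  ]
 [ 0.4678 -0.1483  0.05  ]
 [ 0.4195 -0.154   0.05  ]] [ 0.4411 -0.1272  0.05  ]
8.99919378904908 0.0484177878399485
-83.72930574338282 0.04911854470678555
-173.22537341219174 0.04863561884084559
95.94221525257173 0.047242232727662314
```

View pics/d12.png

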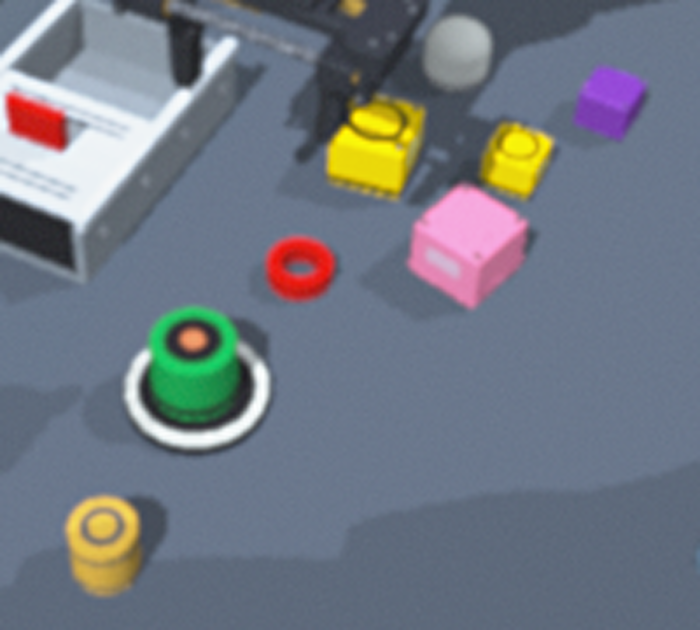

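```bash
python3 - <<'E'
from h import *
np.set_printoptions(precision=4,suppress=True)
D=camera_model("side");S=camera_model("scene")
for n,m,r,win in (("a",S,(.4514,.1393),(255,150,305,205)),("b",D,(.4531,.1317),(215,210,260,265))):
    im=cv2.imread(f"pics/{n}12.png")[:,:,::-1]
    for b in blobs(im,(4,80,90),(18,255,255),8)[0]:
        u,v=b[2]
        if win[0]<u<win[2] and win[1]<v<win[3]:
            p=onz(m,b[2],.058); print(n,b[0],b[2],p,"offset mm",(p[:2]-r)*1000)
E
```

```text
a 46 (np.float64(280.4), np.float64(171.9)) [0.4546 0.1368 0.058 ] offset mm [ 3.1671 -2.4769]
b 52 (np.float64(234.8), np.float64(226.6)) [0.4548 0.1304 0.058 ] offset mm [ 1.7476 -1.2963]
```

```bash
python3 - <<'E'
from h import *
np.set_printoptions(precision=4,suppress=True)
D=camera_model("side");S=camera_model("scene")
print("pink top z.05 S",[onz(S,p,.055)[:2] for p in ((181,198),(197,188),(213,203),(197,210))])
print("pink bottom S",[onz(S,p,.0)[:2] for p in ((198,221),(213,211),(183,208))])
print("pink D bottom",[onz(D,p,.0)[:2] for p in ((315,217),(330,200),(297,205))])
print("smallyel S",[onz(S,p,.0)[:2] for p in ((167,244),(180,235),(156,233))], onz(S,(167.5,229),.035))
print("can", two(S,(209.5,315),D,(262,91)), two(S,(212,362),D,(261.5,127)))
E
```

```text
pink top z.05 S [array([ 0.3113, -0.0905]), array([ 0.3189, -0.04  ]), array([ 0.386 , -0.0543]), array([ 0.3706, -0.0958])]
pink bottom S [array([ 0.3605, -0.0886]), array([ 0.3681, -0.0395]), array([ 0.299 , -0.0796])]
pink D bottom [array([ 0.314 , -0.0351]), array([ 0.3015, -0.1094]), array([ 0.3717, -0.0518])]
smallyel S [array([ 0.3509, -0.1892]), array([ 0.3563, -0.1496]), array([ 0.3045, -0.1815])] [ 0.3426 -0.1725  0.035 ]
can (array([ 0.6132, -0.3161,  0.1236]), np.float64(0.002149695276069612)) (array([ 0.623 , -0.3364, -0.0281]), np.float64(0.0026511435302424115))
```

>>> apply_moves:
  commands:
    - [0, 20, 0, 0, 88]
    - [0, 30, 0, 0, 88]
    - [0, 35, 0, -1, 88]
    - [0, 35, 0, -2, 88]
    - [0, 20, 0, -2, 88]
    - [0, 0, 0, -2, 88]
    - [0, 0, 0, 0, 88]

```text
clock: 10.95
eef_pos: [0.4514, -0.08, 0.198]
ee_rot: [0.997, 0.075, 0.015, -0.008]
force: [0.3, 0.5, -0.1]
finger_gap: 1.001
```

```bash
python3 look.py 13
```

```text
10.95 [ 0.4514 -0.08    0.198 ] [ 0.997   0.0751  0.0151 -0.008 ] 1.0007809784009487 [ 0.3129  0.5276 -0.0556]
[ 0.4515 -0.079   0.1984]
```

View pics/w13.png

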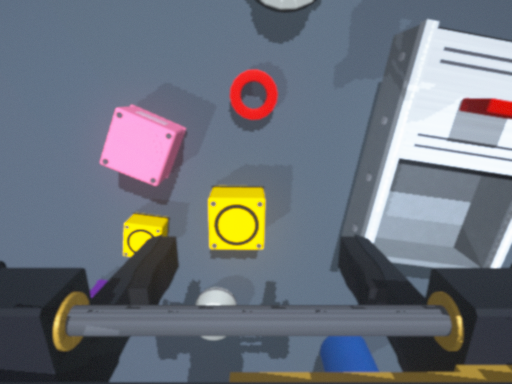

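```bash
python3 - <<'E'
from h import *
import pickle
np.set_printoptions(precision=4,suppress=True)
W,s=pickle.load(open("W13.pkl","rb"))
im=cv2.imread("pics/w13.png")[:,:,::-1]; save("w13c",im,(190,170,290,260),6)
P=np.array([onz(W,p,.05) for p in ((213,205),(262,204),(212,246),(261,244))]);print(P,P.mean(0)); print(onz(W,(237,225),.05))
E
```

```text
[[ 0.4148 -0.1136  0.05  ]
 [ 0.4649 -0.1054  0.05  ]
 [ 0.4187 -0.1607  0.05  ]
 [ 0.4709 -0.1512  0.05  ]] [ 0.4423 -0.1327  0.05  ]
[ 0.4422 -0.1325  0.05  ]
```

View pics/w13c.png

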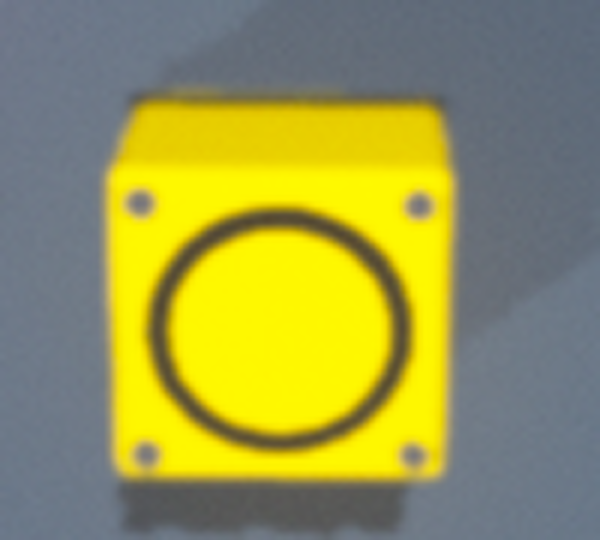

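>>> apply_moves:
  commands:
    - [-7, 20, 20, 0, 88]
    - [-7, 22, 30, 0, 88]
    - [-4, 10, 35, 0, 88]
    - [0, 0, 25, 0, 88]
    - [0, 0, 0, 0, 88]

```text
clock: 11.52
eef_pos: [0.4503, -0.1251, 0.0853]
ee_rot: [0.997, 0.08, 0.02, -0.009]
force: [-1.8, 0.4, 0.1]
finger_gap: 0.999
```

>>> apply_moves:
  commands:
    - [-8, 5, 10, 0.5, 88]
    - [-3, 1, 20, 0, 88]
    - [-1, 0, 15, 0, 88]
    - [0, 0, 0, 0, 88]

```text
clock: 11.85
eef_pos: [0.4433, -0.1271, 0.0405]
ee_rot: [0.997, 0.078, 0.02, -0.01]
force: [-0.4, 0.6, -0.8]
finger_gap: 0.992
```

```bash
python3 look.py 14
```

```text
11.85 [ 0.4433 -0.1271  0.0405] [ 0.9967  0.0782  0.0201 -0.0099] 0.9924072555509914 [-0.4456  0.5601 -0.8318]
[ 0.4451 -0.128   0.0426]
```

View pics/w14.png

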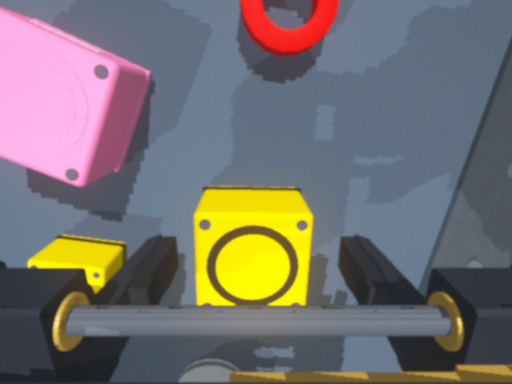

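```bash
python3 - <<'E'
from h import *
import pickle
np.set_printoptions(precision=4,suppress=True)
W,s=pickle.load(open("W14.pkl","rb")); p=onz(W,(252,265),.05); print(p, proj(W,s["eef_pos"]))
r=R.from_quat(s["ee_rot"]); print("tool-frame offset mm",r.inv().apply(p-s["eef_pos"])*1000)
r=R.from_quat(s["ee_rot"]);
# camera in tool frame
for t in ("4","8","12","13","14"):
  pass
print("cam in tool",r.inv().apply(W["origin"]-s["eef_pos"])*1000,(r.inv()*R.from_quat(W["orientation"])).as_euler("xyz",degrees=True))
E
```

```text
[ 0.4412 -0.1311  0.05  ] (np.float64(256.59086489682807), np.float64(249.86446620449883))
tool-frame offset mm [-2.3341  3.4178 -9.6543]
cam in tool [   0.7997  -81.8982 -146.1152] [161.4889  -0.0415  -0.0178]
```

>>> apply_moves:
  commands:
    - [-5, 3, 8, 0, 88]
    - [-2, 1, 14, 0, 88]
    - [-1, 0, 9, 0, 88]
    - [0, 0, 0, 0, 88]

```text
clock: 12.33
eef_pos: [0.4427, -0.133, 0.0139]
ee_rot: [0.996, 0.079, 0.026, -0.008]
force: [-0.2, 0.6, 0.2]
finger_gap: 0.999
```

>>> apply_moves:
  commands:
    - [0, -1, 0, 0, 55]
    - [0, 0, 0, 0, 55]
    - [0, 0, 0, 0, 55]
    - [0, 0, 0, 0, 55]
    - [0, 0, 0, 0, 55]
    - [0, 0, 0, 0, 55]
  grip_force: 25

```text
clock: 12.83
eef_pos: [0.4427, -0.1321, 0.0152]
ee_rot: [0.996, 0.079, 0.027, -0.008]
force: [0.0, -0.3, -2.1]
finger_gap: 0.684
```

Gripped (60 mm). Lift.

>>> apply_moves:
  commands:
    - [0, 0, -20, 0, 55]
    - [0, 0, -40, 0, 55]
    - [0, 0, -40, 0, 55]
    - [0, 0, -40, 0, 55]
    - [0, 0, -30, 0, 55]

```text
clock: 13.25
eef_pos: [0.428, -0.1336, 0.1847]
ee_rot: [0.997, 0.079, 0.018, -0.011]
force: [1.4, -0.2, -3.1]
finger_gap: 0.682
```

>>> apply_moves:
  commands:
    - [3, -15, 0, 2, 55]
    - [8, -30, 0, 2, 55]
    - [7, -35, 0, 2, 55]
    - [6, -35, 0, 2, 55]
    - [5, -35, 0, 1, 55]
    - [2, -30, 0, 0, 55]
    - [0, -20, 0, 0, 55]
    - [0, 0, 0, 0, 55]
    - [0, 0, 0, 0, 55]

```text
clock: 14.0
eef_pos: [0.4507, 0.0742, 0.1984]
ee_rot: [1.0, -0.006, 0.025, -0.011]
force: [-0.5, -0.5, -2.4]
finger_gap: 0.687
```

```bash
python3 look.py 15
```

```text
14.0 [0.4507 0.0742 0.1984] [ 0.9996 -0.0061  0.0249 -0.0105] 0.686952866937587 [-0.5193 -0.528  -2.4144]
[0.4509 0.0724 0.1985]
```

View pics/w15.png

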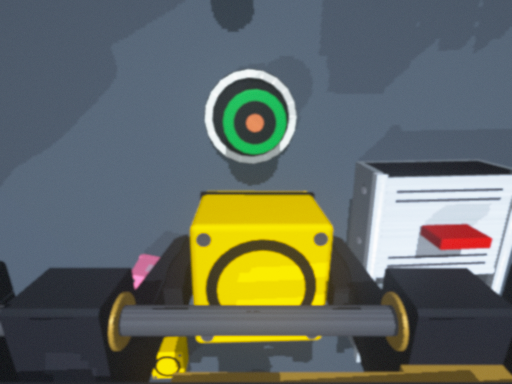

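View pics/b15.png

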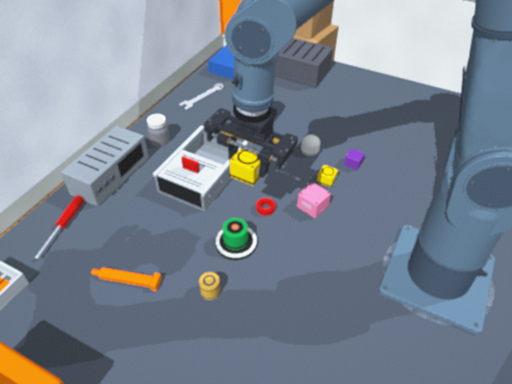

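>>> apply_moves:
  commands:
    - [0, 0, -40, 0, 55]

```text
clock: 14.23
eef_pos: [0.4446, 0.0695, 0.233]
ee_rot: [1.0, -0.009, 0.019, -0.009]
force: [-0.5, -0.7, -3.4]
finger_gap: 0.689
```

>>> apply_moves:
  commands:
    - [0, 0, 0, 0, 55]
    - [0, 0, 0, 0, 55]

```text
clock: 14.4
eef_pos: [0.4475, 0.0671, 0.2381]
ee_rot: [1.0, -0.011, 0.023, -0.009]
force: [-0.4, 0.1, -3.3]
finger_gap: 0.686
```

>>> apply_moves:
  commands:
    - [0, 0, 10, 0, 55]

```text
clock: 14.48
eef_pos: [0.4497, 0.0664, 0.2297]
ee_rot: [1.0, -0.012, 0.025, -0.01]
force: [-0.1, -0.2, -2.4]
finger_gap: 0.689
```

>>> apply_moves:
  commands:
    - [0, 0, 10, 0, 55]

```text
clock: 14.57
eef_pos: [0.4501, 0.0656, 0.2188]
ee_rot: [1.0, -0.013, 0.025, -0.009]
force: [-0.9, 0.7, -3.8]
finger_gap: 0.684
```

>>> apply_moves:
  commands:
    - [0, 0, 10, 0, 55]

```text
clock: 14.65
eef_pos: [0.4505, 0.0649, 0.2076]
ee_rot: [1.0, -0.014, 0.025, -0.009]
force: [0.3, 1.1, -2.6]
finger_gap: 0.685
```

>>> apply_moves:
  commands:
    - [0, 0, 0, 0, 55]

```text
clock: 14.73
eef_pos: [0.4488, 0.0638, 0.2048]
ee_rot: [1.0, -0.015, 0.023, -0.009]
force: [-0.0, 0.5, -2.8]
finger_gap: 0.684
```

>>> apply_moves:
  commands:
    - [0, 0, 0, 0, 55]

```text
clock: 14.82
eef_pos: [0.448, 0.0631, 0.2036]
ee_rot: [1.0, -0.015, 0.022, -0.008]
force: [0.2, -1.3, -2.4]
finger_gap: 0.685
```

>>> apply_moves:
  commands:
    - [0, 0, -41, 0, 55]
    - [0, 0, -30, 0, 55]
    - [0, 0, -20, 0, 55]
    - [0, 0, -12, 0, 55]
    - [0, 0, -6, 0, 55]
    - [0, 0, 0, 0, 55]

```text
clock: 15.32
eef_pos: [0.4406, 0.0589, 0.3133]
ee_rot: [1.0, -0.016, 0.017, -0.007]
force: [1.5, 0.1, -2.1]
finger_gap: 0.685
```

>>> apply_moves:
  commands:
    - [0, 0, 5, 0, 55]
    - [0, 0, 10, 0, 55]
    - [0, 0, 15, 0, 55]
    - [0, 0, 20, 0, 55]
    - [0, 0, 30, 0, 55]
    - [0, 0, 0, 0, 55]
    - [0, 0, 0, 0, 55]

```text
clock: 15.9
eef_pos: [0.4401, 0.0588, 0.2238]
ee_rot: [1.0, -0.017, 0.013, -0.006]
force: [1.1, 0.8, -2.8]
finger_gap: 0.682
```

>>> apply_moves:
  commands:
    - [0, 0, -41, 0, 55]
    - [0, 0, -30, 0, 55]
    - [0, 0, -20, 0, 55]
    - [0, 0, -12, 0, 55]
    - [0, 0, -6, 0, 55]
    - [0, 0, 0, 0, 55]
    - [0, 0, 5, 0, 55]
    - [0, 0, 10, 0, 55]
    - [0, 0, 15, 0, 55]
    - [0, 0, 20, 0, 55]
    - [0, 0, 30, 0, 55]
    - [0, 0, 0, 0, 55]

```text
clock: 16.9
eef_pos: [0.4343, 0.0573, 0.2511]
ee_rot: [1.0, -0.017, 0.009, -0.005]
force: [-1.5, -0.0, -3.2]
finger_gap: 0.68
```

>>> apply_moves:
  commands:
    - [0, -8, 0, -1, 55]
    - [0, -12, 0, -1, 55]
    - [2, -16, 0, 0, 55]
    - [2, -16, 0, 0, 55]
    - [0, 0, 0, 0, 55]
    - [0, 0, 0, 0, 55]

```text
clock: 17.4
eef_pos: [0.4382, 0.1157, 0.2531]
ee_rot: [1.0, 0.004, 0.007, -0.005]
force: [-0.9, -0.7, -2.6]
finger_gap: 0.687
```

```bash
python3 look.py 16
```

```text
17.4 [0.4382 0.1157 0.2531] [ 0.9999  0.0044  0.0074 -0.0051] 0.6868044744835268 [-0.9429 -0.7445 -2.5601]
[0.438  0.1143 0.2527]
```

View pics/w16.png

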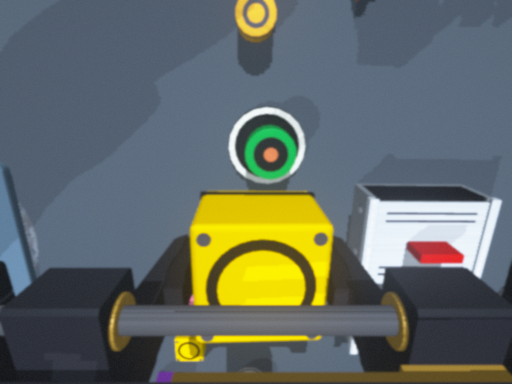

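```bash
cat > meas.py <<'E'
from h import *
E
python3 - <<'E'
from h import *
import pickle
np.set_printoptions(precision=4,suppress=True)
S=camera_model("scene");D=camera_model("side")
W,s=pickle.load(open("W16.pkl","rb")); zt=s["eef_pos"][2]+.035
m=(onz(W,(204,239),zt)+onz(W,(320.5,238.5),zt))/2; h=m+np.array([0,-.0245,0])
print("scr dist",np.linalg.norm(onz(W,(204,239),zt)-onz(W,(320.5,238.5),zt)))
b=onz(W,(270.5,155),.058); print("W: housing",h,"batt",b,"delta",(b-h)*1000,"tcp",s["eef_pos"])
print("adapter",onz(W,(256,13),.044))
for n,M in (("a",S),("b",D)):
    im=cv2.imread(f"pics/{n}16.png")[:,:,::-1]
    for lo,hi,c in (((4,80,90),(18,255,255),"dot"),((24,150,120),(35,255,255),"yel")):
        for q in blobs(im,lo,hi,8)[0]:
            if 220<q[2][0]<320 and 60<q[2][1]<260: print(n,c,q[0],q[1],q[2])
a=cv2.imread("pics/a16.png")[:,:,::-1];b=cv2.imread("pics/b16.png")[:,:,::-1]
f=lambda im,x,y:cv2.resize(im[y:y+75,x:x+60],None,fx=6,fy=6,interpolation=cv2.INTER_CUBIC)
save("h16",np.hstack([f(a,240,90),f(b,210,130)]))
E
```

```text
scr dist 0.04775651963464185
W: housing [0.4401 0.1155 0.2881] batt [0.4561 0.1306 0.058 ] delta [  15.9405   15.0734 -230.0739] tcp [0.4382 0.1157 0.2531]
adapter [0.4385 0.2769 0.044 ]
a dot 47 (np.int32(277), np.int32(169), np.int32(8), np.int32(7)) (np.float64(280.4), np.float64(171.9))
a yel 676 (np.int32(257), np.int32(90), np.int32(27), np.int32(34)) (np.float64(270.2), np.float64(106.9))
b dot 53 (np.int32(231), np.int32(223), np.int32(9), np.int32(8)) (np.float64(234.7), np.float64(226.6))
b yel 908 (np.int32(223), np.int32(142), np.int32(33), np.int32(38)) (np.float64(239.3), np.float64(160.5))
```

View pics/h16.png

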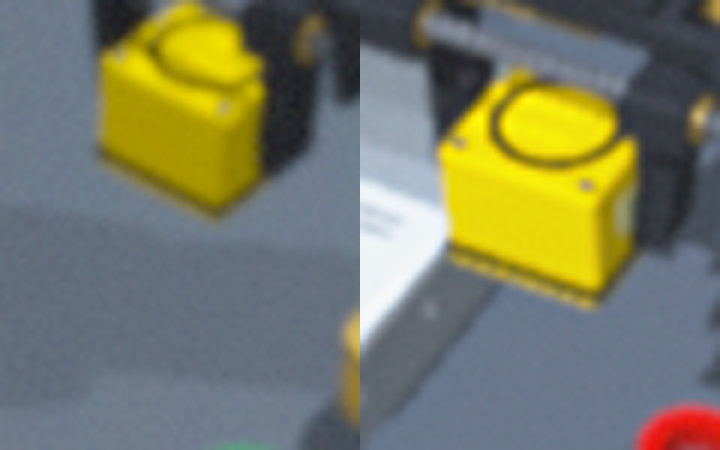

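>>> apply_moves:
  commands:
    - [5, -7, 5, -0.5, 55]
    - [5, -6, 10, 0, 55]
    - [3, -4, 15, 0, 55]
    - [0, 0, 20, 0, 55]
    - [0, 0, 25, 0, 55]
    - [0, 0, 30, 0, 55]
    - [0, 0, 0, 0, 55]
    - [0, 0, 0, 0, 55]

```text
clock: 18.22
eef_pos: [0.4576, 0.1343, 0.1421]
ee_rot: [1.0, 0.006, 0.01, -0.006]
force: [0.5, -0.3, -1.9]
finger_gap: 0.68
```

>>> apply_moves:
  commands:
    - [-3, 2, 10, 0.7, 55]
    - [-2, 0, 15, 0, 55]
    - [0, 0, 18, 0, 55]
    - [0, 0, 0, 0, 55]
    - [0, 0, 0, 0, 55]

```text
clock: 18.63
eef_pos: [0.458, 0.1342, 0.1028]
ee_rot: [1.0, -0.001, 0.013, -0.007]
force: [0.4, -0.1, -2.9]
finger_gap: 0.682
```

```bash
python3 look.py 17; python3 - <<'E'
from h import *
a=cv2.imread("pics/a17.png")[:,:,::-1];b=cv2.imread("pics/b17.png")[:,:,::-1]
f=lambda im,x,y:cv2.resize(im[y:y+80,x:x+60],None,fx=6,fy=6,interpolation=cv2.INTER_CUBIC)
save("h17",np.hstack([f(a,250,130),f(b,205,180)]))
E
```

```text
18.6333 [0.458  0.1342 0.1028] [ 0.9999 -0.001   0.0129 -0.0069] 0.6818705357677443 [ 0.4116 -0.102  -2.8785]
[0.4581 0.1343 0.1031]
```

View pics/h17.png

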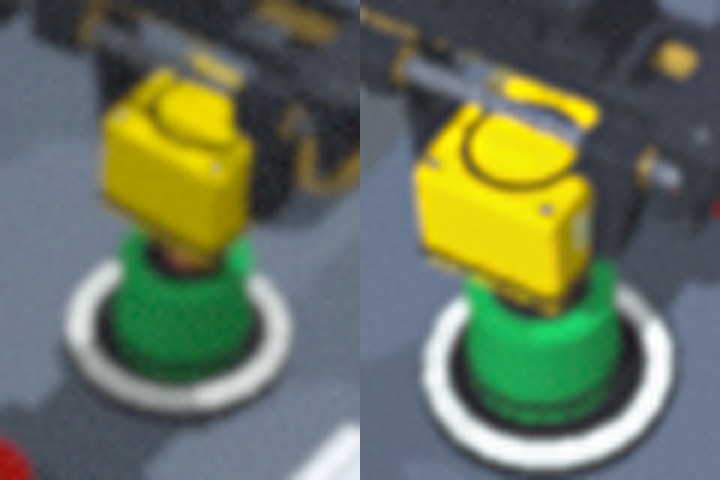

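View pics/w17.png

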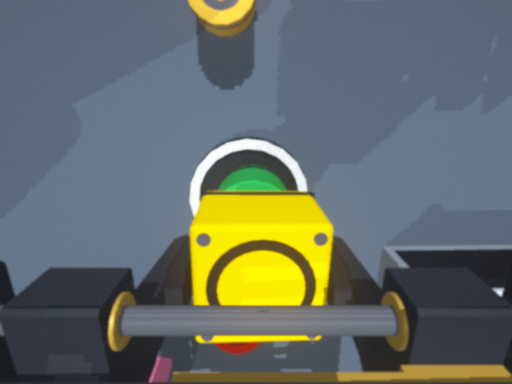

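```bash
python3 - <<'E'
from h import *
import pickle
np.set_printoptions(precision=4,suppress=True)
S=camera_model("scene");D=camera_model("side");z=.1378
a=[onz(S,p,z) for p in ((270.3,149.5),(285.8,158))]; b=[onz(D,p,z) for p in ((217.2,206.7),(235.8,214.7))]
print(a,b)
ca=(a[0]+a[1])/2+[0,.0245,0]; cb=(b[0]+b[1])/2-[0,.0245,0]
print("S c",ca,"delta to batt",(np.array([.4546,.1368])-ca[:2])*1000); print("D c",cb,"delta",(np.array([.4548,.1304])-cb[:2])*1000)
W,s=pickle.load(open("W17.pkl","rb")); m=(onz(W,(203.5,239),z)+onz(W,(320.5,238.5),z))/2-[0,.0245,0]; print("W",m,s["eef_pos"])
E
```

```text
[array([0.4337, 0.1171, 0.1378]), array([0.483 , 0.1146, 0.1378])] [array([0.4826, 0.156 , 0.1378]), array([0.4348, 0.1573, 0.1378])]
S c [0.4584 0.1404 0.1378] delta to batt [-3.7928 -3.5512]
D c [0.4587 0.1321 0.1378] delta [-3.8736 -1.7209]
W [0.4598 0.1339 0.1378] [0.458  0.1342 0.1028]
```

>>> apply_moves:
  commands:
    - [-2, 2, 4, 0, 55]
    - [-3, 1, 8, 0, 55]
    - [-1, 0, 12, 0, 55]
    - [0, 0, 0, 0, 55]
    - [0, 0, 0, 0, 55]

```text
clock: 19.2
eef_pos: [0.4542, 0.1317, 0.0803]
ee_rot: [1.0, -0.001, 0.016, -0.008]
force: [-0.0, 0.5, -2.9]
finger_gap: 0.684
```

>>> apply_moves:
  commands:
    - [0, 0, 4, 0, 55]
    - [0, 0, 5, 0, 55]
    - [0, 0, 0, 0, 55]

```text
clock: 19.45
eef_pos: [0.4547, 0.132, 0.0719]
ee_rot: [1.0, -0.001, 0.016, -0.008]
force: [0.3, 0.2, -2.6]
finger_gap: 0.681
```

```bash
python3 look.py 18; python3 - <<'E'
from h import *
a=cv2.imread("pics/a18.png")[:,:,::-1];b=cv2.imread("pics/b18.png")[:,:,::-1]
f=lambda im,x,y:cv2.resize(im[y:y+80,x:x+60],None,fx=6,fy=6,interpolation=cv2.INTER_CUBIC)
save("h18",np.hstack([f(a,250,130),f(b,205,180)]))
E
```

```text
19.45 [0.4547 0.132  0.0719] [ 0.9998 -0.0014  0.0162 -0.0081] 0.6809634565413789 [ 0.2928  0.2014 -2.6314]
[0.4548 0.132  0.0719]
```

View pics/h18.png

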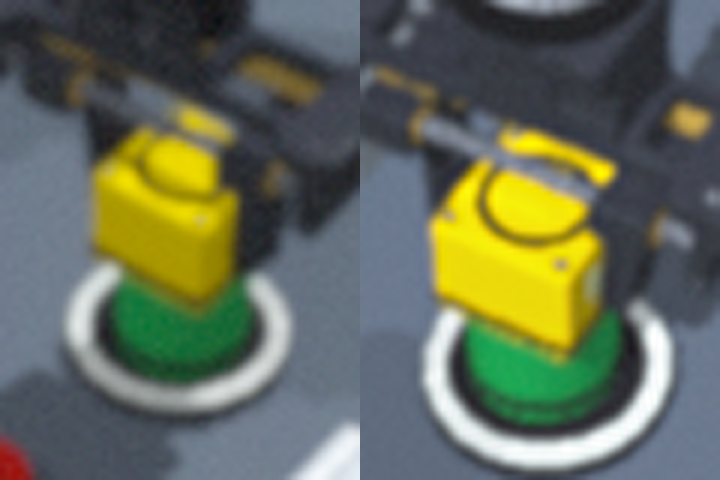

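View pics/w18.png

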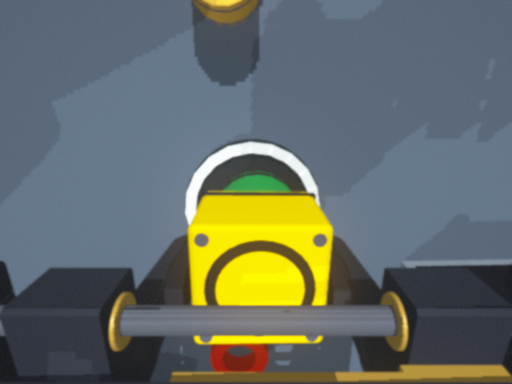

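>>> apply_moves:
  commands:
    - [0, 0, 2, 0, 55]
    - [0, 0, 0, 0, 55]

```text
clock: 19.77
eef_pos: [0.4552, 0.1322, 0.0715]
ee_rot: [1.0, -0.002, 0.017, -0.008]
force: [0.7, 0.6, -2.8]
finger_gap: 0.68
```

```bash
python3 - <<'E'
from h import *
np.set_printoptions(precision=4,suppress=True)
S=camera_model("scene");D=camera_model("side");z=.108
a=[onz(S,p,z) for p in ((267.5,158.7),(283.3,166.7))]; b=[onz(D,p,z) for p in ((219.5,215.8),(238.3,224))]
ca=(a[0]+a[1])/2+[0,.0245,0]; cb=(b[0]+b[1])/2-[0,.0245,0]
print("S c",ca,"delta to batt",(np.array([.4546,.1368])-ca[:2])*1000); print("D c",cb,"delta",(np.array([.4548,.1304])-cb[:2])*1000)
E
```

```text
S c [0.454  0.1368 0.108 ] delta to batt [0.6101 0.0347]
D c [0.4545 0.1309 0.108 ] delta [ 0.2565 -0.5092]
```

>>> apply_moves:
  commands:
    - [0, 0, 2.5, 0, 55]
    - [0, 0, 0, 0, 62]
    - [0, 0, 0, 0, 70]
    - [0, 0, 0, 0, 80]
    - [0, 0, 0, 0, 88]
    - [0, 0, 0, 0, 88]
    - [0, 0, 0, 0, 88]

```text
clock: 20.35
eef_pos: [0.4575, 0.1331, 0.0709]
ee_rot: [1.0, -0.002, 0.019, -0.009]
force: [0.2, 0.1, 0.9]
finger_gap: 0.997
```

>>> apply_moves:
  commands:
    - [0, 0, -41, 0, 88]
    - [0, 0, -38, 0, 88]
    - [0, 0, -32, 0, 88]
    - [0, 0, -25, 0, 88]
    - [0, 0, -15, 0, 88]
    - [0, 0, -8, 0, 88]
    - [0, 0, 0, 0, 88]

```text
clock: 20.93
eef_pos: [0.4493, 0.1295, 0.2324]
ee_rot: [1.0, -0.002, 0.014, -0.007]
force: [-0.2, -0.1, -0.9]
finger_gap: 0.999
```

```bash
python3 look.py 19; python3 - <<'E'
from h import *
a=cv2.imread("pics/a19.png")[:,:,::-1];b=cv2.imread("pics/b19.png")[:,:,::-1]
f=lambda im,x,y:cv2.resize(im[y:y+80,x:x+60],None,fx=6,fy=6,interpolation=cv2.INTER_CUBIC)
save("h19",np.hstack([f(a,250,130),f(b,205,180)]))
E
```

```text
20.9333 [0.4493 0.1295 0.2324] [ 0.9999 -0.0015  0.0136 -0.0073] 0.9994178142424718 [-0.2359 -0.1096 -0.9245]
[0.4478 0.129  0.2298]
```

View pics/h19.png

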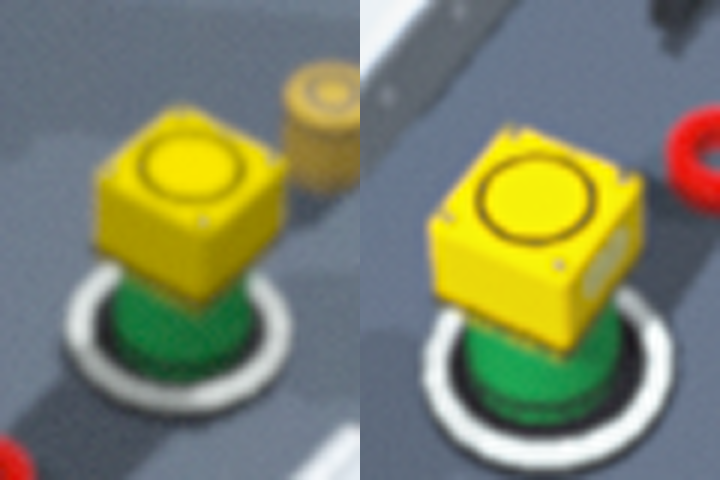

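View pics/w19.png

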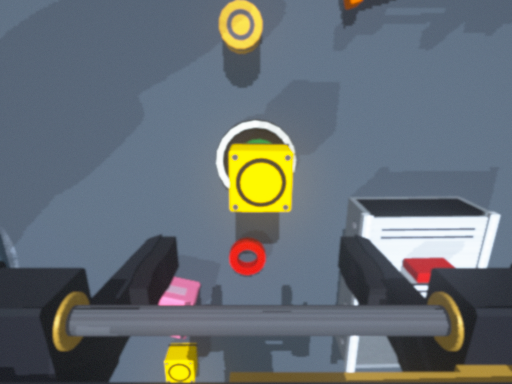

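```bash
python3 - <<'E'
from h import *
import pickle
np.set_printoptions(precision=4,suppress=True)
S=camera_model("scene");D=camera_model("side");W,s=pickle.load(open("W19.pkl","rb"))
print("housing",onz(S,(281.7,157.8),.108),onz(D,(234.2,213),.108),onz(W,(261,182),.108))
print("adapter",onz(S,(305.2,145.5),.044),onz(D,(209.5,278),.044),onz(W,(240.5,24),.044))
save("d19",cv2.imread("pics/b19.png")[:,:,::-1],(190,260,240,310),8)
E
```

```text
housing [0.456  0.1373 0.108 ] [0.454 0.132 0.108] [0.4564 0.133  0.108 ]
adapter [0.4383 0.2819 0.044 ] [0.4383 0.2716 0.044 ] [0.4384 0.2774 0.044 ]
```

View pics/d19.png

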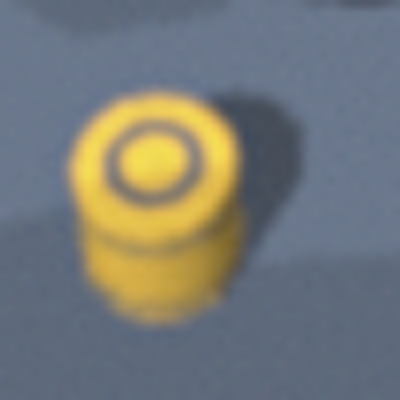

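>>> apply_moves:
  commands:
    - [0, -20, 0, 0, 88]
    - [0, -35, 5, 0, 88]
    - [0, -35, 10, 0, 88]
    - [0, -25, 10, 0, 88]
    - [0, 0, 0, 0, 88]
    - [0, 0, 0, 0, 88]

```text
clock: 21.58
eef_pos: [0.4449, 0.245, 0.1958]
ee_rot: [1.0, -0.004, 0.005, -0.003]
force: [-0.6, -0.7, 0.2]
finger_gap: 1.0
```

```bash
python3 look.py 20
```

```text
21.5833 [0.4449 0.245  0.1958] [ 1.     -0.0038  0.0048 -0.0028] 0.9995028444176293 [-0.5811 -0.7041  0.1784]
[0.4457 0.2436 0.197 ]
```

View pics/w20.png

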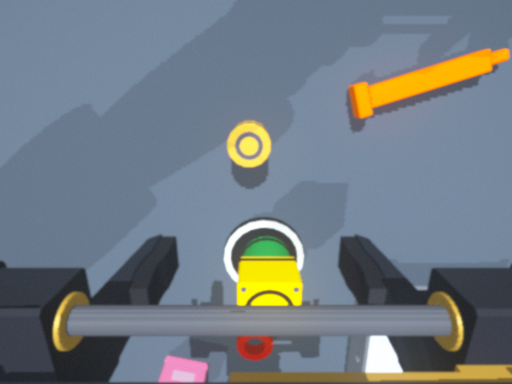

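```bash
python3 - <<'E'
from h import *
import pickle
np.set_printoptions(precision=4,suppress=True)
D=camera_model("side");W,s=pickle.load(open("W20.pkl","rb"))
print("adapter",onz(W,(249,146),.044),onz(D,(209.1,280.1),.044)); print(onz(W,(266,236),.058))
E
```

```text
adapter [0.4385 0.2766 0.044 ] [0.4363 0.2766 0.044 ]
[0.455 0.185 0.058]
```

>>> apply_moves:
  commands:
    - [-4, -14, 5, 0, 88]
    - [-4, -14, 12, 0, 88]
    - [-3, -6, 18, 0, 88]
    - [-1, 0, 24, 0, 88]
    - [-1, 0, 30, 0, 88]
    - [-1, 0, 36, 0, 88]
    - [0, 0, 0, 0, 88]
    - [0, 0, 0, 0, 88]

```text
clock: 22.4
eef_pos: [0.4406, 0.2699, 0.0718]
ee_rot: [1.0, -0.014, 0.01, -0.003]
force: [0.4, -0.3, 0.7]
finger_gap: 0.998
```

```bash
python3 look.py 21
```

```text
22.4 [0.4406 0.2699 0.0718] [ 0.9998 -0.014   0.0102 -0.0029] 0.9976333557721418 [ 0.4459 -0.3368  0.6834]
[0.4414 0.271  0.0735]
```

View pics/w21.png

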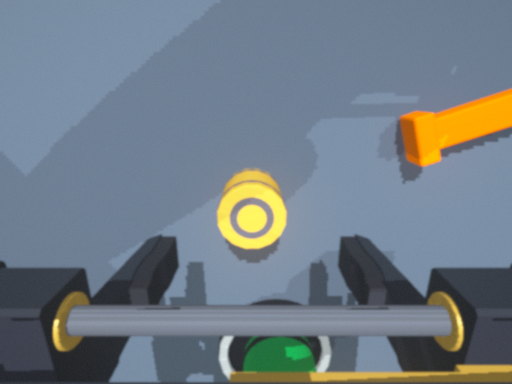

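```bash
python3 - <<'E'
from h import *
import pickle
np.set_printoptions(precision=4,suppress=True)
W,s=pickle.load(open("W21.pkl","rb"))
p=onz(W,(251.5,217),.044); print("adapter",p, "tool delta from now",R.from_quat(s["ee_rot"]).inv().apply(p-state()["eef_pos"])*1000)
E
```

```text
adapter [0.4383 0.2777 0.044 ] tool delta from now [-3.9336 -6.4782 29.4187]
```

>>> apply_moves:
  commands:
    - [-3, -4, 6, -1, 88]
    - [-2, -3, 12, -0.5, 88]
    - [-1, 0, 16, 0, 88]
    - [-1, 0, 20, 0, 88]
    - [0, 0, 0, 0, 88]
    - [0, 0, 0, 0, 88]

```text
clock: 23.05
eef_pos: [0.4404, 0.2841, 0.0233]
ee_rot: [1.0, 0.002, 0.018, -0.009]
force: [0.0, 1.2, -0.3]
finger_gap: 0.998
```

>>> apply_moves:
  commands:
    - [-2, 5, 4, 0, 88]
    - [-1, 2, 8, 0, 88]
    - [0, 0, 0, 0, 88]

```text
clock: 23.3
eef_pos: [0.4384, 0.278, 0.012]
ee_rot: [1.0, 0.002, 0.019, -0.01]
force: [-0.5, 0.5, -0.4]
finger_gap: 0.999
```

```bash
python3 look.py 22
```

```text
23.3 [0.4384 0.278  0.012 ] [ 0.9998  0.0023  0.0188 -0.0096] 0.9993177005897428 [-0.5293  0.503  -0.3525]
[0.4392 0.2788 0.013 ]
```

View pics/w22.png

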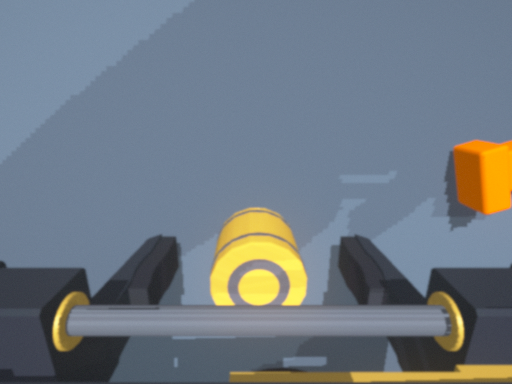

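>>> apply_moves:
  commands:
    - [0, 0, 4, 0, 88]
    - [0, 0, 0, 0, 38]
    - [0, 0, 0, 0, 38]
    - [0, 0, 0, 0, 38]
    - [0, 0, 0, 0, 38]
    - [0, 0, 0, 0, 38]
    - [0, 0, 0, 0, 38]
    - [0, 0, 0, 0, 38]
    - [0, 0, 0, 0, 38]
  grip_force: 25

```text
clock: 24.2
eef_pos: [0.4401, 0.2796, 0.0096]
ee_rot: [1.0, 0.002, 0.02, -0.011]
force: [1.7, -0.1, -1.0]
finger_gap: 0.494
```

>>> apply_moves:
  commands:
    - [0, 0, -41, 0, 38]
    - [0, 0, -40, 0, 38]
    - [0, 0, -38, 0, 38]
    - [0, 0, -34, 0, 38]
    - [0, 0, -25, 0, 38]
    - [0, 0, -15, 0, 38]
    - [0, 0, -8, 0, 38]
    - [0, 0, 0, 0, 38]

```text
clock: 24.87
eef_pos: [0.428, 0.2724, 0.2131]
ee_rot: [1.0, 0.003, 0.014, -0.006]
force: [-0.6, -0.2, -3.1]
finger_gap: 0.493
```

>>> apply_moves:
  commands:
    - [3, 12, 0, 0, 38]
    - [5, 24, 0, 0, 38]
    - [6, 30, 0, 0, 38]
    - [6, 30, 0, 0, 38]
    - [4, 22, 5, 0, 38]
    - [2, 10, 10, 0, 38]
    - [0, 0, 10, 0, 38]
    - [0, 0, 0, 0, 38]
    - [0, 0, 0, 0, 38]

```text
clock: 25.62
eef_pos: [0.4501, 0.1372, 0.1751]
ee_rot: [1.0, 0.004, 0.006, -0.003]
force: [0.3, 0.4, -1.6]
finger_gap: 0.492
```

```bash
python3 look.py 23; python3 - <<'E'
from h import *
a=cv2.imread("pics/a23.png")[:,:,::-1];b=cv2.imread("pics/b23.png")[:,:,::-1]
f=lambda im,x,y:cv2.resize(im[y:y+100,x:x+70],None,fx=5.5,fy=5.5,interpolation=cv2.INTER_CUBIC)
save("h23",np.hstack([f(a,240,100),f(b,200,140)]))
E
```

```text
25.6167 [0.4501 0.1372 0.1751] [ 1.      0.0038  0.0061 -0.0032] 0.4924109090160102 [ 0.2649  0.3871 -1.6059]
[0.4506 0.1384 0.1762]
```

View pics/h23.png

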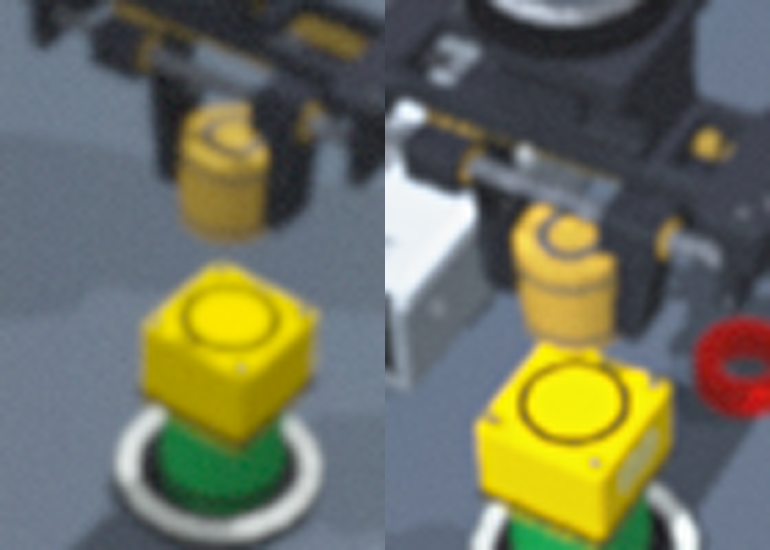

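View pics/w23.png

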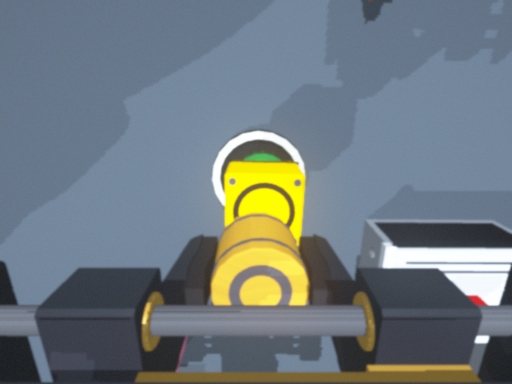

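```bash
python3 - <<'E'
from h import *
import pickle
np.set_printoptions(precision=4,suppress=True)
S=camera_model("scene");D=camera_model("side");W,s=pickle.load(open("W23.pkl","rb"))
hs=onz(S,(281.7,157.8),.108);hd=onz(D,(234.2,213),.108)
a=onz(S,(282.2,124),.2106);d=onz(D,(234,182.9),.2106)
print("S",a,(hs-a)*1000,"D",d,(hd-d)*1000)
hw=onz(W,(264,206.5),.108); aw=onz(W,(260.5,288),.2095); print("W",hw,aw,(hw-aw)*1000,s["eef_pos"])
print(two(S,(282.2,124),D,(234,182.9)))
E
```

```text
S [0.4499 0.1408 0.2106] [   6.1192   -3.515  -102.6   ] D [0.4486 0.1367 0.2106] [   5.4543   -4.7561 -102.6   ]
W [0.4563 0.137  0.108 ] [0.4516 0.1375 0.2095] [   4.6637   -0.5737 -101.5   ] [0.4501 0.1372 0.1751]
(array([0.4493, 0.1386, 0.2118]), np.float64(0.0032937198535947375))
```

>>> apply_moves:
  commands:
    - [2, 1, 5, 0, 38]
    - [1, 1, 8, 0, 38]
    - [0, 1, 12, 0, 38]
    - [0, 0, 15, 0, 38]
    - [0, 0, 0, 0, 38]
    - [0, 0, 0, 0, 38]

```text
clock: 26.27
eef_pos: [0.4564, 0.1388, 0.135]
ee_rot: [1.0, 0.007, 0.01, -0.005]
force: [1.4, -1.2, -2.3]
finger_gap: 0.491
```

```bash
python3 look.py 24; python3 - <<'E'
from h import *
a=cv2.imread("pics/a24.png")[:,:,::-1];b=cv2.imread("pics/b24.png")[:,:,::-1]
f=lambda im,x,y:cv2.resize(im[y:y+100,x:x+70],None,fx=5.5,fy=5.5,interpolation=cv2.INTER_CUBIC)
save("h24",np.hstack([f(a,240,100),f(b,200,140)]))
E
```

```text
26.2667 [0.4564 0.1388 0.135 ] [ 0.9999  0.0069  0.0095 -0.0051] 0.49063805020490436 [ 1.3863 -1.2172 -2.3158]
[0.4567 0.1388 0.1358]
```

View pics/h24.png

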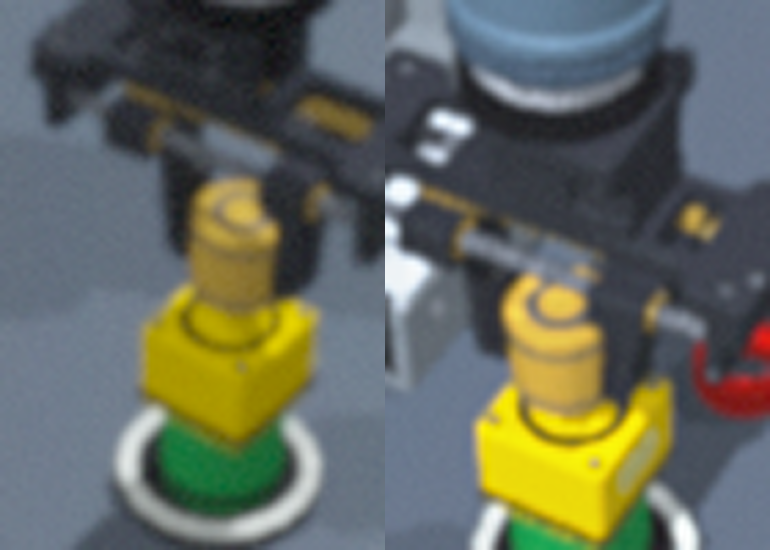

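```bash
python3 - <<'E'
from h import *
np.set_printoptions(precision=4,suppress=True)
S=camera_model("scene");D=camera_model("side")
hs=onz(S,(281.7,157.8),.108);hd=onz(D,(234.2,213),.108)
a=onz(S,(284.2,137.8),.170);d=onz(D,(231.8,195.1),.170)
print("S",a,(hs-a)*1000,"D",d,(hd-d)*1000)
E
```

```text
S [0.4564 0.1429 0.17  ] [ -0.4529  -5.681  -62.    ] D [0.4555 0.1364 0.17  ] [ -1.4789  -4.4744 -62.    ]
```

>>> apply_moves:
  commands:
    - [-1, 3, 3, 0.5, 38]
    - [-1, 3, 5, 0, 38]
    - [-1, 0, 7, 0, 38]
    - [0, 0, 0, 0, 38]
    - [0, 0, 0, 0, 38]

```text
clock: 26.83
eef_pos: [0.4551, 0.1325, 0.121]
ee_rot: [1.0, 0.002, 0.012, -0.006]
force: [0.2, 0.1, -2.0]
finger_gap: 0.494
```

```bash
python3 look.py 25; python3 - <<'E'
from h import *
a=cv2.imread("pics/a25.png")[:,:,::-1];b=cv2.imread("pics/b25.png")[:,:,::-1]
f=lambda im,x,y:cv2.resize(im[y:y+100,x:x+70],None,fx=5.5,fy=5.5,interpolation=cv2.INTER_CUBIC)
save("h25",np.hstack([f(a,240,100),f(b,200,140)]))
E
```

```text
26.8333 [0.4551 0.1325 0.121 ] [ 0.9999  0.0017  0.0119 -0.0059] 0.493879783858568 [ 0.2286  0.09   -1.9835]
[0.4552 0.1327 0.1212]
```

View pics/h25.png

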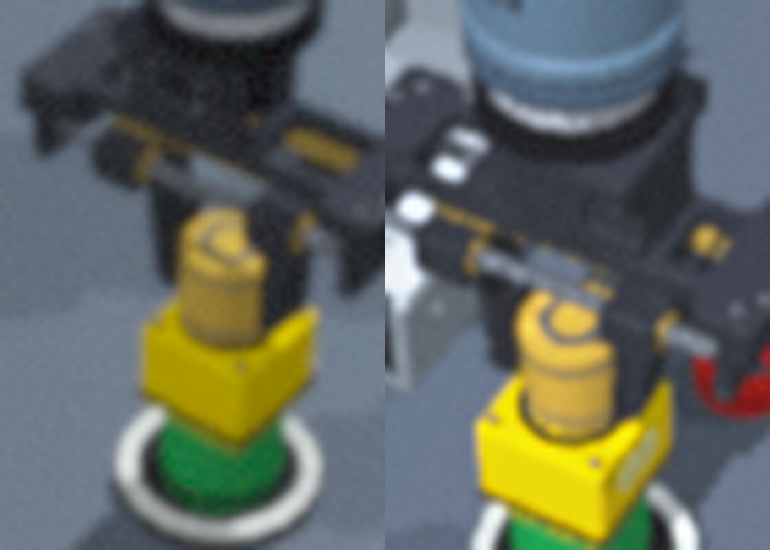

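```bash
python3 - <<'E'
from h import *
np.set_printoptions(precision=4,suppress=True)
S=camera_model("scene");D=camera_model("side")
hs=onz(S,(281.7,157.8),.108);hd=onz(D,(234.2,213),.108)
a=onz(S,(281.5,143.6),.1556);d=onz(D,(234.4,197.8),.1556)
print("S",a,(hs-a)*1000,"D",d,(hd-d)*1000)
E
```

```text
S [0.4545 0.1352 0.1556] [  1.4911   2.0797 -47.6   ] D [0.4536 0.1291 0.1556] [  0.3953   2.8547 -47.6   ]
```

Nearly centred; nudge +y 2 mm, lower to contact, release.

>>> apply_moves:
  commands:
    - [1, -3, 2, 0, 38]
    - [0, -1, 3, 0, 38]
    - [0, 0, 2, 0, 38]
    - [0, 0, 0, 0, 38]

```text
clock: 27.32
eef_pos: [0.458, 0.1379, 0.1175]
ee_rot: [1.0, 0.002, 0.013, -0.006]
force: [-0.1, -0.2, -2.6]
finger_gap: 0.489
```

>>> apply_moves:
  commands:
    - [-2, 2.5, -1, 0, 38]
    - [0, 0, 0, 0, 38]
    - [0, 0, 0, 0, 38]

```text
clock: 27.57
eef_pos: [0.4563, 0.1361, 0.1186]
ee_rot: [1.0, 0.002, 0.014, -0.007]
force: [0.4, -0.2, -1.8]
finger_gap: 0.493
```

```bash
python3 look.py 26; python3 - <<'E'
from h import *
a=cv2.imread("pics/a26.png")[:,:,::-1];b=cv2.imread("pics/b26.png")[:,:,::-1]
f=lambda im,x,y:cv2.resize(im[y:y+100,x:x+70],None,fx=5.5,fy=5.5,interpolation=cv2.INTER_CUBIC)
save("h26",np.hstack([f(a,240,100),f(b,200,140)]))
E
```

```text
27.5667 [0.4563 0.1361 0.1186] [ 0.9999  0.0023  0.0139 -0.0066] 0.49274774573381597 [ 0.3924 -0.2116 -1.7955]
[0.4562 0.1359 0.1185]
```

View pics/h26.png

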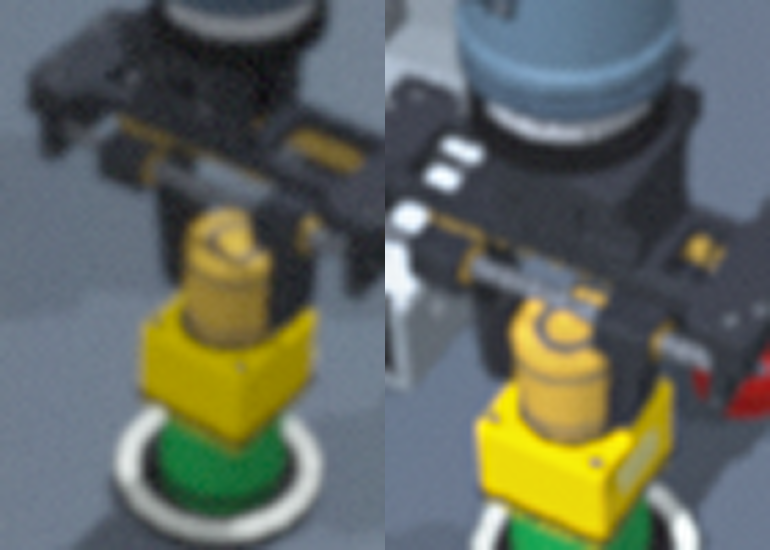

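>>> apply_moves:
  commands:
    - [0, 0.5, 3, 0, 38]
    - [0, 0, 1, 0, 44]
    - [0, 0, 0, 0, 50]
    - [0, 0, 0, 0, 60]
    - [0, 0, 0, 0, 70]
    - [0, 0, 0, 0, 80]
    - [0, 0, 0, 0, 80]
    - [0, 0, 0, 0, 80]

```text
clock: 28.38
eef_pos: [0.4576, 0.1362, 0.1153]
ee_rot: [1.0, 0.002, 0.015, -0.007]
force: [0.1, -0.3, -0.3]
finger_gap: 0.899
```

>>> apply_moves:
  commands:
    - [0, 0, -20, 0, 80]
    - [0, 0, -38, 0, 80]
    - [0, 0, -34, 0, 80]
    - [0, 0, -25, 0, 80]
    - [0, 0, -15, 0, 80]
    - [0, 0, -8, 0, 80]
    - [0, 0, 0, 0, 80]

```text
clock: 28.97
eef_pos: [0.4522, 0.1338, 0.2603]
ee_rot: [1.0, 0.002, 0.013, -0.006]
force: [0.5, 0.9, -0.3]
finger_gap: 0.906
```

```bash
python3 look.py 27; python3 - <<'E'
from h import *
a=cv2.imread("pics/a27.png")[:,:,::-1];b=cv2.imread("pics/b27.png")[:,:,::-1]
f=lambda im,x,y:cv2.resize(im[y:y+100,x:x+70],None,fx=5.5,fy=5.5,interpolation=cv2.INTER_CUBIC)
save("h27",np.hstack([f(a,240,100),f(b,200,140)]))
E
```

```text
28.9667 [0.4522 0.1338 0.2603] [ 0.9999  0.0024  0.0128 -0.0064] 0.906127173859693 [ 0.4705  0.8757 -0.2534]
[0.4507 0.1333 0.2576]
```

View pics/h27.png

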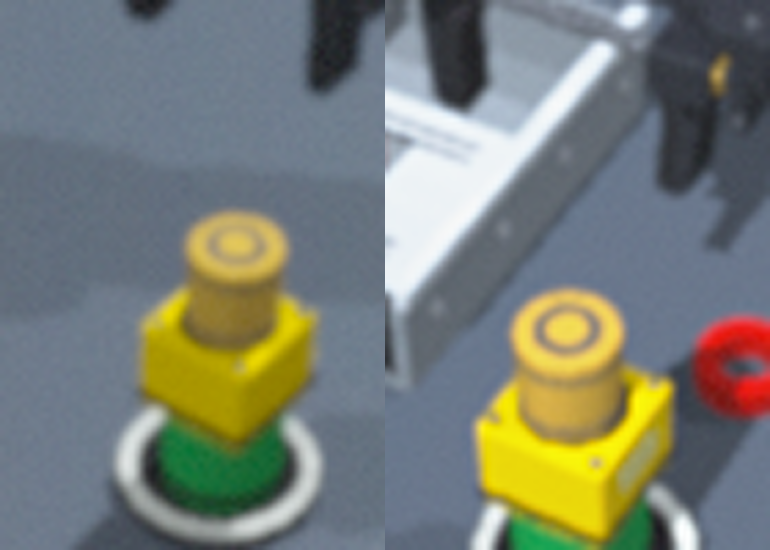

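View pics/w27.png

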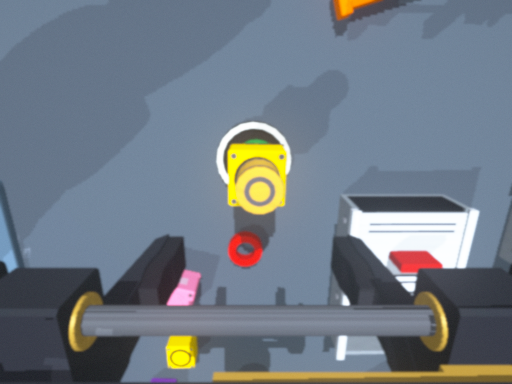

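```bash
python3 - <<'E'
from h import *
import pickle
np.set_printoptions(precision=4,suppress=True)
S=camera_model("scene");D=camera_model("side");W,s=pickle.load(open("W27.pkl","rb"))
hs=onz(S,(281.7,157.8),.108);hd=onz(D,(234.2,213),.108)
a=onz(S,(240+237/5.5,100+244.5/5.5),.152);d=onz(D,(200+(568-385)/5.5,140+329/5.5),.152)
print("S",a,(a-hs)*1000,"D",d,(d-hd)*1000,"W",onz(W,(260,191),.152))
# dome
for n,im in (("s",cv2.imread("pics/a27.png")),("d",cv2.imread("pics/b27.png"))):
    print(n,[(int(q[0]),q[1],q[2]) for q in blobs(im[:,:,::-1],(0,0,120),(179,40,255),80)[0] if (n=="s" and 140<q[2][0]<190 and 255<q[2][1]<300) or (n=="d" and 295<q[2][0]<330 and 125<q[2][1]<165)])
save("dm",cv2.imread("pics/scene0.png")[:,:,::-1],(140,255,190,300),8)
save("dm2",cv2.imread("pics/side0.png")[:,:,::-1],(290,125,335,165),8)
E
```

```text
S [0.4572 0.1385 0.152 ] [ 1.1677  1.2668 44.    ] D [0.4546 0.1327 0.152 ] [ 0.5525  0.7023 44.    ] W [0.4576 0.1334 0.152 ]
s [(581, (np.int32(151), np.int32(263), np.int32(26), np.int32(29)), (np.float64(164.0), np.float64(277.2)))]
d [(326, (np.int32(302), np.int32(134), np.int32(19), np.int32(21)), (np.float64(310.8), np.float64(144.2)))]
```

View pics/dm.png

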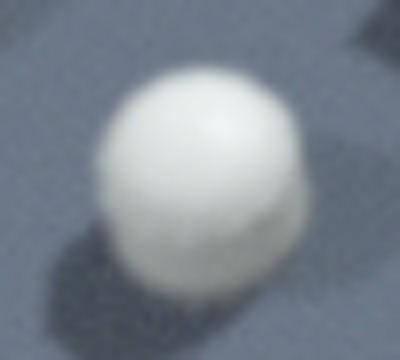

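View pics/dm2.png

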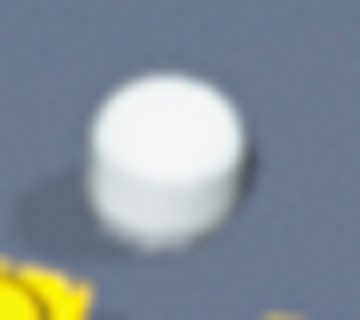

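>>> apply_moves:
  commands:
    - [0, 15, 0, 0, 80]
    - [-2, 28, 0, 0, 80]
    - [-3, 36, 0, 0, 80]
    - [-3, 38, 0, 0, 80]
    - [-3, 38, 0, 0, 80]
    - [-3, 38, 0, 0, 80]
    - [-2, 38, 0, 0, 80]
    - [-2, 36, 0, 0, 80]
    - [0, 30, 0, 0, 80]
    - [0, 20, 0, 0, 80]
    - [0, 10, 0, 0, 80]
    - [0, 0, 0, 0, 80]

```text
clock: 30.12
eef_pos: [0.4243, -0.2063, 0.2353]
ee_rot: [1.0, 0.006, -0.005, -0.006]
force: [-0.1, 1.1, 0.1]
finger_gap: 0.908
```

>>> apply_moves:
  commands:
    - [0, 10, 5, 0, 88]
    - [0, 15, 12, 0, 88]
    - [0, 10, 20, 0, 88]
    - [0, 0, 25, 0, 88]
    - [0, 0, 0, 0, 88]
    - [0, 0, 0, 0, 88]

```text
clock: 30.62
eef_pos: [0.4225, -0.2386, 0.1654]
ee_rot: [1.0, 0.009, -0.008, -0.008]
force: [0.6, 0.8, 1.3]
finger_gap: 1.002
```

```bash
python3 look.py 28
```

```text
30.6167 [ 0.4225 -0.2386  0.1654] [ 0.9999  0.0085 -0.0085 -0.0076] 1.0024386332211284 [0.617  0.7634 1.316 ]
[ 0.4234 -0.2388  0.1668]
```

View pics/w28.png

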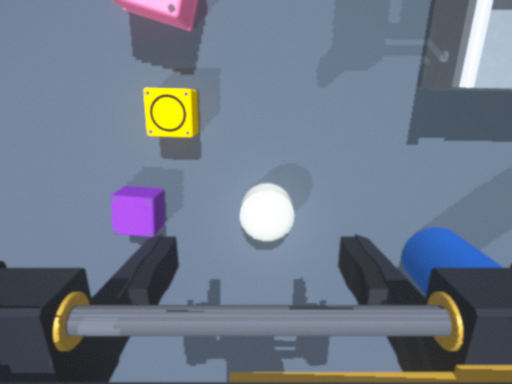

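```bash
python3 - <<'E'
from h import *
import pickle
np.set_printoptions(precision=4,suppress=True)
W,s=pickle.load(open("W28.pkl","rb"))
im=cv2.imread("pics/w28.png")[:,:,::-1]
print([q for q in blobs(im,(0,0,150),(179,40,255),500)[0] if 200<q[2][0]<300])
for z in(.02,.024,.03):print("dome",onz(W,(267.3,212.5),z))
print("purple right",onz(W,(165,189),.03),onz(W,(165,235),.03),"can left",onz(W,(402,255),.0))
E
```

```text
[(np.int32(2624), (np.int32(239), np.int32(182), np.int32(56), np.int32(60)), (np.float64(266.5), np.float64(211.9)))]
dome [ 0.4311 -0.2736  0.02  ]
dome [ 0.4311 -0.272   0.024 ]
dome [ 0.4309 -0.2697  0.03  ]
purple right [ 0.3297 -0.2473  0.03  ] [ 0.3259 -0.2972  0.03  ] can left [ 0.5881 -0.3301  0.    ]
```

>>> apply_moves:
  commands:
    - [2, 12, 5, 1, 88]
    - [2, 12, 12, 0, 88]
    - [0, 6, 18, 0, 88]
    - [0, 0, 24, 0, 88]
    - [0, 0, 30, 0, 88]
    - [0, 0, 0, 0, 88]
    - [0, 0, 0, 0, 88]

```text
clock: 31.35
eef_pos: [0.4351, -0.2756, 0.0813]
ee_rot: [1.0, -0.001, 0.001, -0.003]
force: [0.4, -0.6, 0.6]
finger_gap: 0.999
```

```bash
python3 look.py 29;  python3 - <<'E'
from h import *
import pickle
np.set_printoptions(precision=4,suppress=True)
W,s=pickle.load(open("W29.pkl","rb"))
im=cv2.imread("pics/w29.png")[:,:,::-1]
for q in blobs(im,(0,0,150),(179,40,255),500)[0]:
    if 200<q[2][0]<310:
        x,y,w,h=q[1]; print(q); p=onz(W,(x+w/2-.5,y+h/2-.5),.026); print(p,R.from_quat(s["ee_rot"]).inv().apply(p-state()["eef_pos"])*1000)
E
```

```text
31.35 [ 0.4351 -0.2756  0.0813] [ 1.     -0.0015  0.0012 -0.0027] 0.9994254277699768 [ 0.4295 -0.6131  0.5744]
[ 0.4355 -0.2753  0.0823]
(np.int32(5182), (np.int32(211), np.int32(164), np.int32(79), np.int32(84)), (np.float64(249.9), np.float64(206.1)))
[ 0.4304 -0.2705  0.026 ] [-5.2699 -4.46   56.2836]
```

View pics/w29.png

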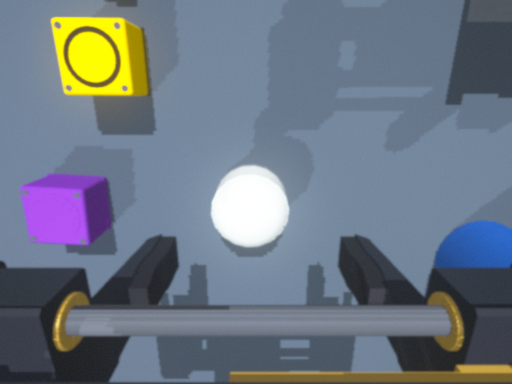

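>>> apply_moves:
  commands:
    - [-3, -2, 5, 0, 88]
    - [-3, -2, 10, 0, 88]
    - [-2, 0, 14, 0, 88]
    - [-1, 0, 18, 0, 88]
    - [-1, 0, 15, 0, 88]
    - [0, 0, 0, 0, 88]
    - [0, 0, 0, 0, 88]

```text
clock: 32.08
eef_pos: [0.4314, -0.2729, 0.0263]
ee_rot: [1.0, -0.0, 0.009, 0.001]
force: [-0.5, -0.2, 0.9]
finger_gap: 0.998
```

>>> apply_moves:
  commands:
    - [-1, -1, 5, 0, 88]
    - [-1, -1, 7, 0, 88]
    - [0, 0, 7, 0, 88]
    - [0, 0, 0, 0, 88]
    - [0, 0, 0, 0, 88]

```text
clock: 32.5
eef_pos: [0.4319, -0.2716, 0.0089]
ee_rot: [1.0, -0.0, 0.012, 0.002]
force: [0.7, -0.5, -0.2]
finger_gap: 0.995
```

```bash
python3 look.py 30
```

```text
32.5 [ 0.4319 -0.2716  0.0089] [ 0.9999 -0.0002  0.012   0.0022] 0.9946741419012828 [ 0.6979 -0.5018 -0.2319]
[ 0.4319 -0.2717  0.0092]
```

View pics/w30.png

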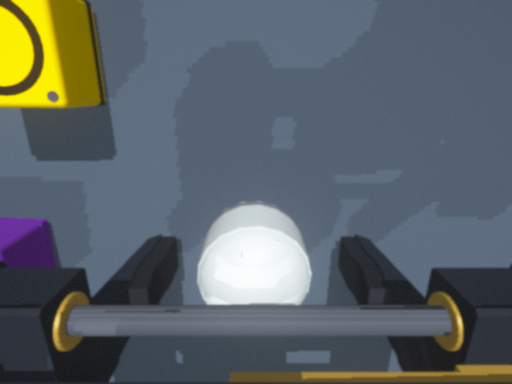

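>>> apply_moves:
  commands:
    - [0, 0, 3, 0, 88]
    - [0, 0, 0, 0, 48]
    - [0, 0, 0, 0, 48]
    - [0, 0, 0, 0, 48]
    - [0, 0, 0, 0, 48]
    - [0, 0, 0, 0, 48]
    - [0, 0, 0, 0, 48]
    - [0, 0, 0, 0, 48]
  grip_force: 20

```text
clock: 33.32
eef_pos: [0.4322, -0.272, 0.0063]
ee_rot: [1.0, -0.0, 0.012, 0.003]
force: [-0.2, -0.6, 0.2]
finger_gap: 0.609
```

>>> apply_moves:
  commands:
    - [0, 0, -41, 0, 48]
    - [0, 0, -40, 0, 48]
    - [0, 0, -40, 0, 48]
    - [0, 0, -40, 0, 48]
    - [0, 0, -40, 0, 48]
    - [0, 0, -30, 0, 48]
    - [0, 0, -20, 0, 48]
    - [0, 0, -12, 0, 48]
    - [0, 0, -6, 0, 48]
    - [0, 0, 0, 0, 48]

```text
clock: 34.15
eef_pos: [0.4224, -0.2692, 0.2834]
ee_rot: [1.0, -0.001, 0.007, -0.0]
force: [0.2, -0.2, -0.9]
finger_gap: 0.608
```

```bash
python3 look.py 31
```

```text
34.15 [ 0.4224 -0.2692  0.2834] [ 1.     -0.0006  0.0069 -0.0004] 0.6076074343775507 [ 0.1924 -0.2149 -0.9218]
[ 0.4213 -0.2686  0.281 ]
```

View pics/w31.png

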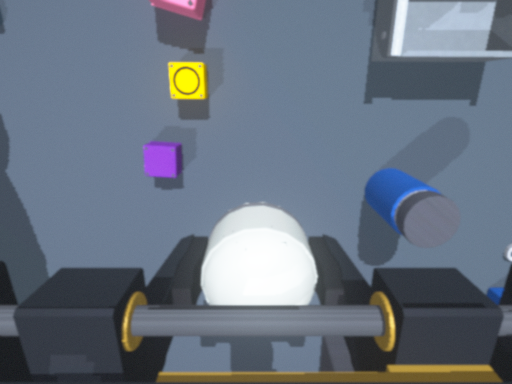

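>>> apply_moves:
  commands:
    - [2, -15, 0, 0, 48]
    - [3, -28, 0, 0, 48]
    - [3, -36, 0, 0, 48]
    - [3, -36, 0, 0, 48]
    - [3, -36, 0, 0, 48]
    - [3, -36, 0, 0, 48]
    - [3, -36, 0, 0, 48]
    - [3, -36, 0, 0, 48]
    - [3, -30, 0, 0, 48]
    - [2, -22, 0, 0, 48]
    - [0, -12, 0, 0, 48]
    - [0, 0, 0, 0, 48]

```text
clock: 35.3
eef_pos: [0.4412, 0.0683, 0.2642]
ee_rot: [1.0, -0.003, -0.011, -0.001]
force: [0.2, -0.3, -0.3]
finger_gap: 0.61
```

>>> apply_moves:
  commands:
    - [3, -12, 5, 0, 48]
    - [4, -20, 8, 0, 48]
    - [3, -20, 10, 0, 48]
    - [1, -10, 12, 0, 48]
    - [0, 0, 0, 0, 48]
    - [0, 0, 0, 0, 48]

```text
clock: 35.8
eef_pos: [0.4492, 0.1261, 0.2217]
ee_rot: [1.0, -0.005, -0.016, 0.002]
force: [-0.1, 0.3, -1.6]
finger_gap: 0.608
```

```bash
cat > look2.sh <<'E'
python3 look.py $1; python3 - $1 <<'P'
import sys
from h import *
t=sys.argv[1]
a=cv2.imread(f"pics/a{t}.png")[:,:,::-1];b=cv2.imread(f"pics/b{t}.png")[:,:,::-1]
f=lambda im,x,y:cv2.resize(im[y:y+100,x:x+70],None,fx=5.5,fy=5.5,interpolation=cv2.INTER_CUBIC)
save("h"+t,np.hstack([f(a,240,80),f(b,200,120)]))
P
E
bash look2.sh 32
```

```text
35.8 [0.4492 0.1261 0.2217] [ 0.9999 -0.005  -0.0164  0.0016] 0.6083844723233042 [-0.051   0.2902 -1.615 ]
[0.4497 0.1258 0.2227]
```

View pics/h32.png

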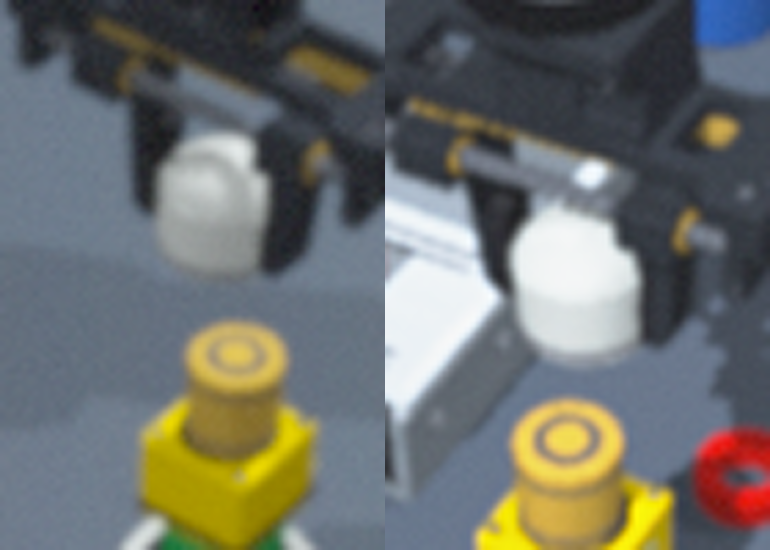

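View pics/w32.png

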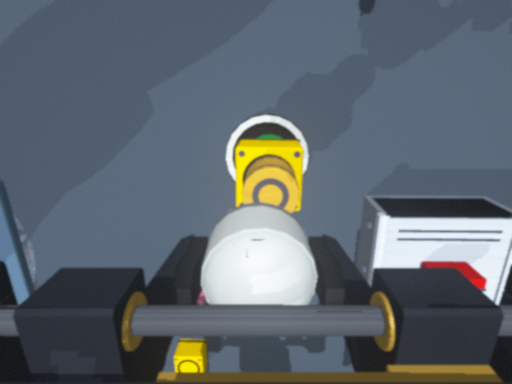

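>>> apply_moves:
  commands:
    - [2, -3, 6, 0, 48]
    - [3, -3, 12, 0, 48]
    - [1, -2, 14, 0, 48]
    - [0, 0, 12, 0, 48]
    - [0, 0, 0, 0, 48]
    - [0, 0, 0, 0, 48]

```text
clock: 36.45
eef_pos: [0.4582, 0.1305, 0.1792]
ee_rot: [1.0, -0.009, -0.012, 0.001]
force: [-0.5, 1.1, -0.5]
finger_gap: 0.607
```

```bash
bash look2.sh 33
```

```text
36.45 [0.4582 0.1305 0.1792] [ 0.9999 -0.0093 -0.0118  0.0008] 0.6066282395776297 [-0.4517  1.0912 -0.51  ]
[0.4584 0.1308 0.1798]
```

View pics/h33.png

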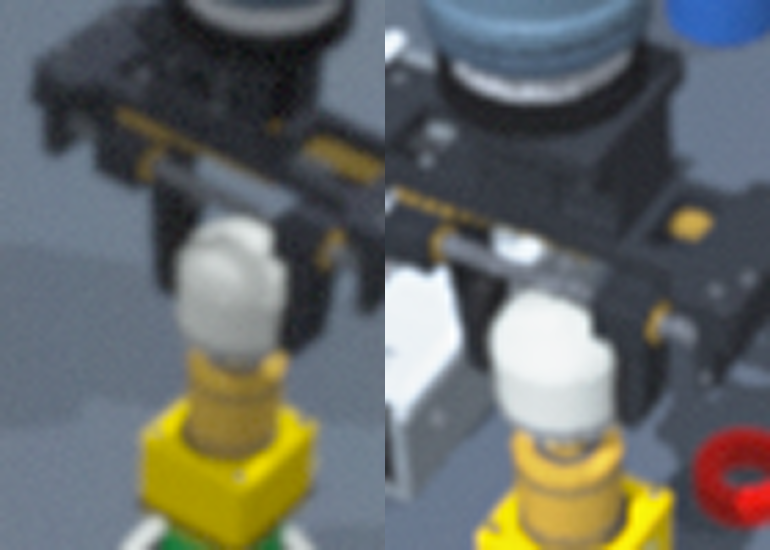

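View pics/w33.png

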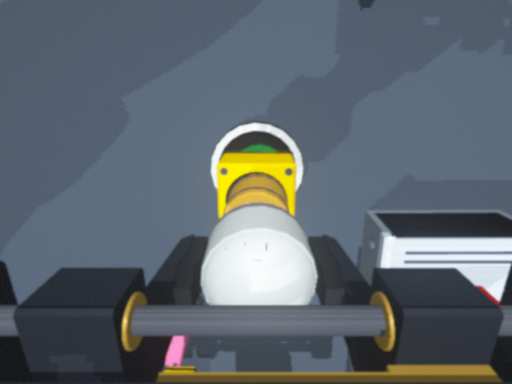

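```bash
cat > dome.py <<'E'
from h import *
np.set_printoptions(precision=4,suppress=True)
S=camera_model("scene");D=camera_model("side")
def cen(m,uc,vb,zb):
    p=onz(m,(uc,vb),zb); d=p[:2]-np.array(m["origin"])[:2]; d/=np.linalg.norm(d); return p[:2]+.027*d
def dome(zb,Sl,Sv,Dl,Dr,Dv):
    dist=np.linalg.norm(np.array([.457,.135,zb+.017])-S["origin"]); half=.027/dist*458
    s=cen(S,Sl+half,Sv,zb); d=cen(D,(Dl+Dr)/2,Dv,zb); dd=np.linalg.norm(np.array([.457,.135,zb+.017])-D["origin"])
    print("S",s,"need mm",(np.array([.4572,.1385])-s)*1000,"D",d,"need",(np.array([.4546,.1327])-d)*1000,"Dwidth exp",.054/dd*456,Dr-Dl)
E
python3 -c "
from dome import *
dome(.1735,240+177/5.5,80+366/5.5,200+(491-385)/5.5,200+(614-385)/5.5,120+438/5.5)"
```

```text
S [0.4612 0.1332] need mm [-4.0432  5.2742] D [0.4639 0.1294] need [-9.2562  3.3301] Dwidth exp 25.242094585647873 22.363636363636346
```

>>> apply_moves:
  commands:
    - [-2, -2, 2, -0.5, 48]
    - [-2, -2, 4, -0.5, 48]
    - [0, 0, 5, 0, 48]
    - [0, 0, 0, 0, 48]
    - [0, 0, 0, 0, 48]

```text
clock: 37.02
eef_pos: [0.4549, 0.1357, 0.1697]
ee_rot: [1.0, 0.001, -0.009, -0.0]
force: [-1.0, 0.9, -1.1]
finger_gap: 0.606
```

```bash
bash look2.sh 34
```

```text
37.0167 [0.4549 0.1357 0.1697] [ 1.      0.0006 -0.0095 -0.0002] 0.6055024851336646 [-0.9538  0.9206 -1.0992]
[0.4551 0.1356 0.1699]
```

View pics/h34.png

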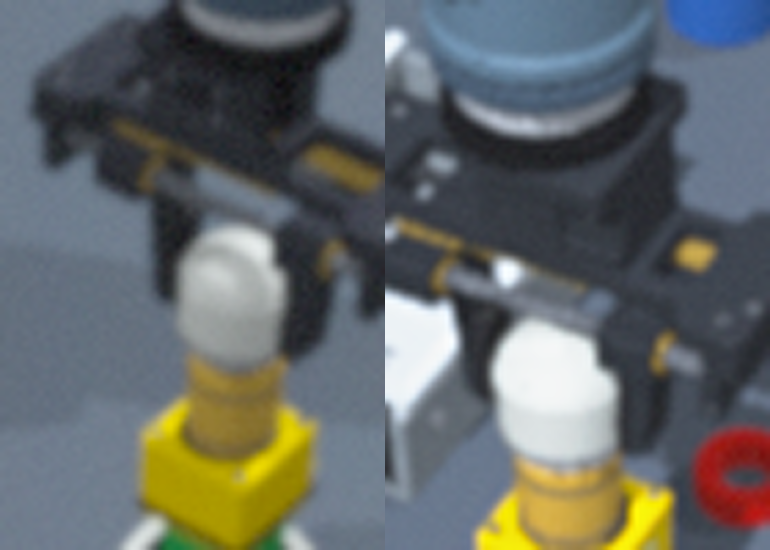

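View pics/w34.png

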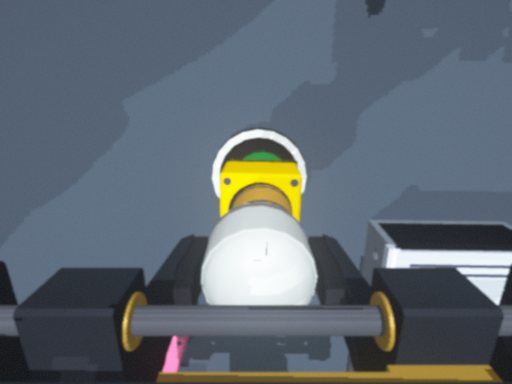

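```bash
python3 -c "
from dome import *
dome(.1636,240+177/5.5,80+371/5.5,200+(493-385)/5.5,200+(493-385)/5.5+25.2,120+466/5.5)"
```

```text
S [0.4566 0.1402] need mm [ 0.5704 -1.7095] D [0.4579 0.1326] need [-3.2509  0.1288] Dwidth exp 25.061021772041705 25.19999999999999
```

>>> apply_moves:
  commands:
    - [-1, 0.5, 3, 0, 48]
    - [-1, 0.5, 5, 0, 48]
    - [0, 0, 3, 0, 48]
    - [0, 0, 0, 0, 48]

```text
clock: 37.5
eef_pos: [0.4539, 0.1347, 0.1588]
ee_rot: [1.0, 0.0, -0.008, -0.001]
force: [-1.5, -0.3, 4.6]
finger_gap: 0.607
```

```bash
bash look2.sh 35
```

```text
37.5 [0.4539 0.1347 0.1588] [ 1.      0.0002 -0.008  -0.0006] 0.6071422701619256 [-1.4963 -0.3384  4.6417]
[0.4535 0.1346 0.1589]
```

View pics/h35.png

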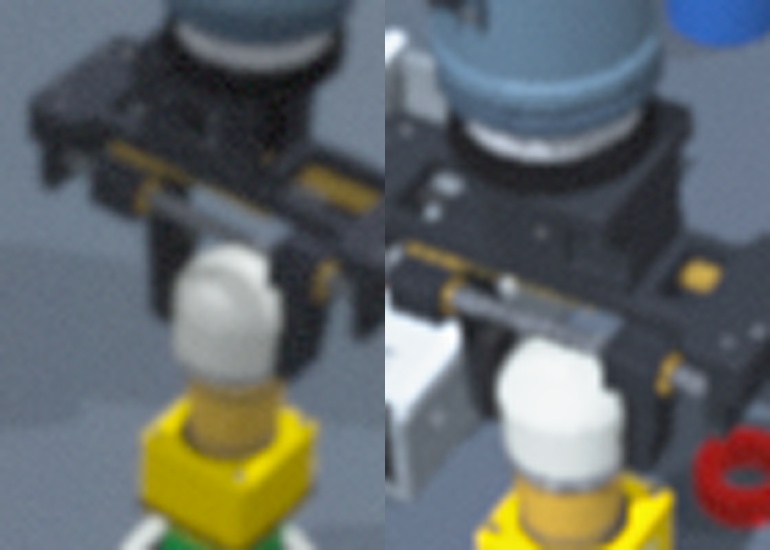

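```bash
python3 -c "
from dome import *
dome(.152,240+172/5.5,80+388/5.5,200+(498-385)/5.5,200+(498-385)/5.5+25.2,120+487/5.5)"
```

```text
S [0.4539 0.1407] need mm [ 3.3061 -2.1582] D [0.4561 0.1322] need [-1.519   0.4655] Dwidth exp 24.850576857430884 25.19999999999999
```

Average error is about 1 mm on each axis. Seat and release.

>>> apply_moves:
  commands:
    - [0, 0, 1, 0, 48]
    - [0, 0, 0, 0, 55]
    - [0, 0, 0, 0, 60]
    - [0, 0, 0, 0, 68]
    - [0, 0, 0, 0, 76]
    - [0, 0, 0, 0, 84]
    - [0, 0, 0, 0, 84]
    - [0, 0, 0, 0, 84]

```text
clock: 38.32
eef_pos: [0.4539, 0.1347, 0.1579]
ee_rot: [1.0, 0.0, -0.008, -0.001]
force: [0.1, 0.6, 0.1]
finger_gap: 0.951
```

>>> apply_moves:
  commands:
    - [0, 0, -15, 0, 84]
    - [0, 0, -25, 0, 84]
    - [0, 0, -30, 0, 84]
    - [0, 0, -30, 0, 84]
    - [0, 0, -25, 0, 84]
    - [0, 0, -15, 0, 84]
    - [0, 0, -8, 0, 84]
    - [0, 0, 0, 0, 84]
    - [0, 0, 0, 0, 84]

```text
clock: 39.07
eef_pos: [0.4544, 0.1339, 0.3108]
ee_rot: [1.0, 0.0, -0.011, 0.0]
force: [0.3, -0.2, -0.9]
finger_gap: 0.952
```

```bash
bash look2.sh 36
```

```text
39.0667 [0.4544 0.1339 0.3108] [ 0.9999  0.0004 -0.0105  0.0002] 0.9522658400773956 [ 0.2672 -0.2463 -0.9396]
[0.4539 0.1337 0.3099]
```

View pics/h36.png

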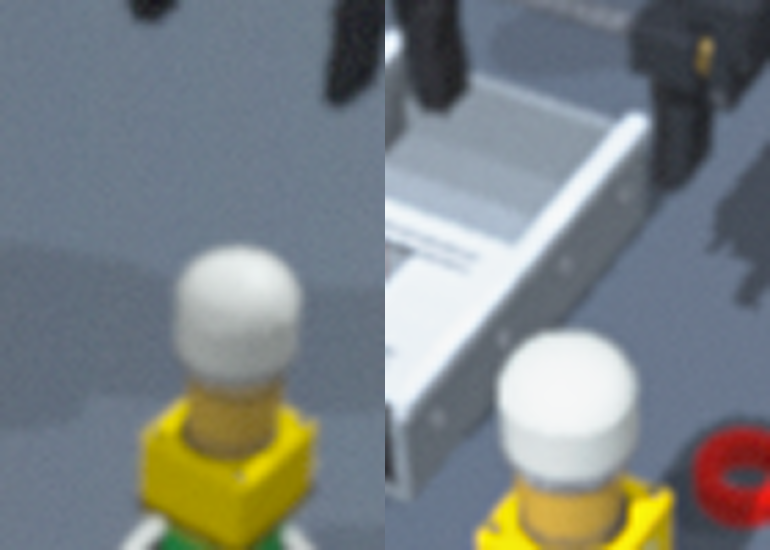

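View pics/w36.png

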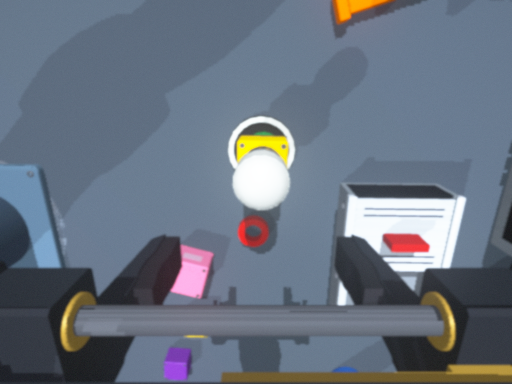

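View pics/a36.png

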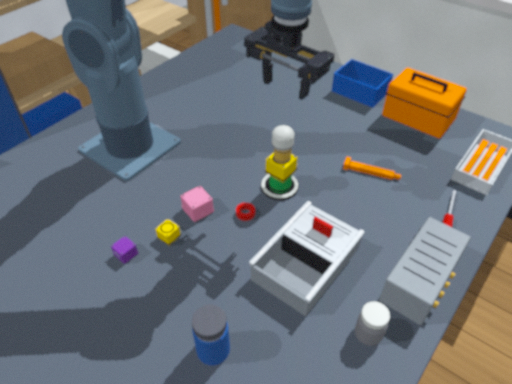

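```bash
python3 - <<'E'
from h import *
for n,c,lo,hi,w in (("side","stake",(8,150,120),(20,255,255),(85,262,165,295)),("side","tape",(0,180,100),(4,255,255),(250,195,280,218)),("scene","can",(105,150,40),(120,255,255),(185,320,240,370)),("scene","tape",(0,180,100),(4,255,255),(230,200,258,224))):
    o=[]
    for f in (f"pics/{n}0.png",f"pics/{'b' if n=='side' else 'a'}36.png"):
        im=cv2.imread(f)[:,:,::-1][w[1]:w[3],w[0]:w[2]]
        q=max(blobs(im,lo,hi,20)[0]); o.append([float(x) for x in q[2]])
    print(n,c,o)
import dome
dome.dome(.152,240+174/5.5,80+388/5.5,200+(497-385)/5.5,200+(637-385)/5.5,120+487/5.5)
print(state()["force"]); job_done()
E
```

```text
side stake [[43.6, 15.3], [43.6, 15.3]]
side tape [[15.4, 11.4], [15.2, 11.4]]
scene can [[28.0, 29.8], [27.9, 29.5]]
scene tape [[14.9, 11.1], [15.1, 11.5]]
S [0.4546 0.1412] need mm [ 2.5757 -2.7202] D [0.4562 0.1323] need [-1.6271  0.4079] Dwidth exp 24.850576857430884 25.45454545454544
[-0.0247  0.0906 -0.3624]
the job is handed in; nothing more can be done
```

I slid the door open to its stop and built the beacon on the base in the order asked: battery pack, yellow housing, brass adapter, white dome. I let go of each piece before taking the next. The job was handed in at about 39 s of the 133 s limit, and no verdict was reported.

My last camera checks, measured after each release:

| Piece | Sideways offset | From |
|---|---|---|
| Battery pack | about 2–4 mm | base centre |
| Housing | about 1 mm or less (measured just before release) | battery pack |
| Adapter | about 1–2 mm | housing |
| Dome | about 2–4 mm | adapter |

- **Heights and tilt:** I did not measure these separately. Each piece looked upright and seated in the pictures.
- **Leave-alone things:** the canister, stake and tape roll are within half a pixel of where they started.
- **Hand-in:** the open gripper was clear above the stack, with no contact force showing.

**Disagreements:** the scene and side cameras differ by about 5–8 mm in y, so I judged each placing by differences within one camera. The wrist view first put the battery pack about 5 mm off the base centre. The force reading did not show contact when the battery pack touched down. I judged that from the wrist picture, where the pack had slid about 4 mm up in the grip.

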